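# Reload the drying rack with board carriers

## Robot

A 7-joint arm with a two-finger parallel gripper is mounted at the origin on a cart in front of the work surface, level with it; the furniture and walls round the work are solid. World frame = base frame: x ahead of the robot, y to its left, z up, the work surface at z = 0. Lengths are in mm, angles in rad, forces in N, time in s.
With the tool pointing down it reaches from about 400 to 900 mm from the base axis. Payload 5.5 kg.
Tool frame: the origin (TCP) lies at the very end of the fingers, on their centre line; the grasp point (between the pads) lies arm.grasp_offset behind it (arm.grasp_offset is the distance from the TCP to the grasp point, in mm); z points along the fingers, y is the line along which they close (so a half turn about z gives the same grasp; the last joint's range is limited). The gripper opens to 85 mm and grips with 20 to 120 N. Pads are 22 mm wide; open, the fingers measure 114 mm over their backs; the gripper's body (76 mm by 85 mm) begins 54 mm behind the grasp point. The pads swing forward as they close: fully open they stand 13 mm farther back than shut.
Start: joints at [1.434, 0.501, -0.427, 1.55, 0.221, 1.138, -0.21], TCP at [253.036, -598.727, 198.01] pointing down, gripper open.
Joint ranges: [-2.88, 2.88], [-0.31, 2.03], [-1.54, 1.56], [0.2, 2.42], [-1.41, 4.55], [0.19, 2.02], [-2.57, 2.57]. Speed limits (rad/s): [2.57, 2.57, 3.14, 3.14, 3.14, 3.14, 3.14].

## Interface

Orientations are given as a rotation vector (axis times angle).
In Python, from plant import sensors, optics, hand_in, arm gives the robot as it stands.
- The arm moves only by the tool drive_tool, never from a script. Its argument "plan" is one flat list of numbers, 5 for each row, row after row: the shift along the tool's x, y, z in units of 30 cm (1.0 is 30 cm), then the turn about the tool's z in units of pi/2 rad (1.0 is pi/2 rad), then the closure, from -1 (fully open) to 1 (shut). In form: [dx, dy, dz, twist, fingers, dx, dy, dz, twist, fingers, ...]. A call has 1 to 12 rows; each row is the pose to reach, as a shift and turn from the pose commanded when the call began, along the tool's axes at that moment; what a row does not reach only later rows make up. A row lasts 1/10 s, in which the tool goes at most 50 mm and 8.59 degrees, less where a joint would pass 70% of its speed; a pose out of reach is approached as far as the arm can. A call with a number of a shift or a turn outside -1 to 1 is refused whole. A call with a gripper value outside its range is refused whole. The fingers move at their own pace and stop on an object; the grip force is fixed at half the most. Time passes only in rows, so rows that repeat a pose let the fingers close. It gives the time, the measured TCP pose, the force, the opening and the grip force at its end, in the units of the state.
- sensors.state(): the state, without advancing time (a new reading comes with each control period).
- optics.capture(name): name is "scene" or "side" or "wrist"; returns the picture (400x640x3 uint8, red, green, blue); there is no depth.
- optics.get_calibration(name): a dict with "fx", "fy", "cx", "cy" (pixels), "extrinsics" (4x4, takes a point from world to camera coordinates); the wrist camera has in their place "tool_from_camera" (4x4, takes a point from camera to tool coordinates, whose origin is the TCP and whose axes are the flange's). Camera axes: x right, y down, z forward; pixel columns grow to the right and rows downward; lengths in mm; the calibration is good to about 2 mm. A picture is of the moment at which its call begins: read the wrist's pose just before it. get_calibration takes no time and is no camera call.
- hand_in(): hands the job in; it is judged then, once.
The state is a dict: "clock": time; "joint_positions": joint angles; "joint_velocities": joint speeds; "tau": joint torques, N m; "tcp_pos": TCP position; "eef_rot": TCP orientation; "contact_force": force on the tool from outside, world axes, zero at the start; "moment": the same for the moment, N m; "width": finger opening in mm; "grasp_force": force on a finger pad.
Only numpy, scipy, OpenCV 4.12 (cv2) and the standard library are available. Lean on these libraries where they do the work, as an engineer would, in place of code of your own. Each camera call takes 0.05 s, during which the arm holds its last target. There are 200 camera calls.

## Task

Swing the drying rack's red keeper lever fully up and back, lift the dry, blue-topped board carriers off their pins and stand them upright flat in the steel tray, and hang every wet, orange-topped carrier on a pin of its own, sliding its slot sideways over the pin and lowering it until it is seated. When all the wet ones hang still, lower the keeper fully over them; leave the dish and the mouse where they are.

Things in the scene. Friction and masses are not known exactly. Their poses are not given: they have to be found in the camera images.
- carrier1: wet board carrier, 0.16 kg: black foot plate 90 (own x) x 40 (own y) x 6 mm bearing two green circuit boards and, at its middle, an upright aluminium plate 36 mm wide (own y), 5 mm thick (own x), 132 mm high with an orange grip block on top and a slot open at its own +y edge only. Origin: centre of the foot's underside, z up. Stands on its foot at the start; one of the three wet carriers may be absent
- carrier1_seat (a point): on the carrier's middle, 84 mm above its underside: where the pin's axis lies when it hangs seated. The slot: a level channel, 62 to 76 mm above the underside, runs from the plate's +y edge to own y = -6 mm; at its inner end a seat 12 mm wide (own y -6 to 6 mm) rises from it to 88 mm
- carrier1_grip (a point): middle of the carrier's orange grip block (12 mm thick in own x, 28 mm wide in own y, 100 to 132 mm above the underside), 118 mm above the underside
- carrier2: wet board carrier, 0.16 kg: black foot plate 90 (own x) x 40 (own y) x 6 mm bearing two green circuit boards and, at its middle, an upright aluminium plate 36 mm wide (own y), 5 mm thick (own x), 132 mm high with an orange grip block on top and a slot open at its own +y edge only. Origin: centre of the foot's underside, z up. Stands on its foot at the start; one of the three wet carriers may be absent
- carrier2_seat (a point): on the carrier's middle, 84 mm above its underside: where the pin's axis lies when it hangs seated. The slot: a level channel, 62 to 76 mm above the underside, runs from the plate's +y edge to own y = -6 mm; at its inner end a seat 12 mm wide (own y -6 to 6 mm) rises from it to 88 mm
- carrier2_grip (a point): middle of the carrier's orange grip block (12 mm thick in own x, 28 mm wide in own y, 100 to 132 mm above the underside), 118 mm above the underside
- carrier3: wet board carrier, 0.16 kg: black foot plate 90 (own x) x 40 (own y) x 6 mm bearing two green circuit boards and, at its middle, an upright aluminium plate 36 mm wide (own y), 5 mm thick (own x), 132 mm high with an orange grip block on top and a slot open at its own +y edge only. Origin: centre of the foot's underside, z up. Stands on its foot at the start; one of the three wet carriers may be absent
- carrier3_seat (a point): on the carrier's middle, 84 mm above its underside: where the pin's axis lies when it hangs seated. The slot: a level channel, 62 to 76 mm above the underside, runs from the plate's +y edge to own y = -6 mm; at its inner end a seat 12 mm wide (own y -6 to 6 mm) rises from it to 88 mm
- carrier3_grip (a point): middle of the carrier's orange grip block (12 mm thick in own x, 28 mm wide in own y, 100 to 132 mm above the underside), 118 mm above the underside
- dry1: dry board carrier: same shape, size and mass as the wet ones but with a blue grip block; if present (one or both are), it hangs seated on the left pin at the start. Origin: centre of the foot's underside, z up; same slot, open at its own +y edge only
- dry1_grip (a point): middle of the dry carrier's blue grip block, 118 mm above its underside
- dry2: dry board carrier: same shape, size and mass as the wet ones but with a blue grip block; if present (one or both are), it hangs seated on the right pin at the start. Origin: centre of the foot's underside, z up; same slot, open at its own +y edge only
- dry2_grip (a point): middle of the dry carrier's blue grip block, 118 mm above its underside
- tray: fixed steel tray 216 (own x) x 168 (own y) mm, floor 2 mm thick, rim 10 mm high and 2 mm thick; origin: centre of its underside; left of the rack
- rack: fixed drying rack: origin on the worktop under the middle pin; own x away from the robot, own y along the row of pins to the left. Pins point to own -x, 85 mm apart, from a beam at x = 40 to 56 mm, 102 to 126 mm high. Posts: inner faces at y = +-148 mm, x = 40 to 64 mm, heads to 191 mm high; their feet are 8 mm high, x = -15 to 105 mm
- pin1 (a point): left pin: steel, 8 mm diameter, level along the rack's x, axis 114 mm above the worktop; the point is the middle of its free length of 14 mm, between a brass head (16 mm diameter, towards the robot) and a collar (16 mm, towards the beam). A seated carrier's foot hangs 30 mm above the worktop
- pin2 (a point): middle pin: steel, 8 mm diameter, level along the rack's x, axis 114 mm above the worktop; the point is the middle of its free length of 14 mm, between a brass head (16 mm diameter, towards the robot) and a collar (16 mm, towards the beam). A seated carrier's foot hangs 30 mm above the worktop
- pin3 (a point): right pin: steel, 8 mm diameter, level along the rack's x, axis 114 mm above the worktop; the point is the middle of its free length of 14 mm, between a brass head (16 mm diameter, towards the robot) and a collar (16 mm, towards the beam). A seated carrier's foot hangs 30 mm above the worktop
- keeper (a joint): red keeper bar with its lever, hinged on the rack's post heads about the rack's y axis: 0 = lowered, bar level in front of the hinge and 6 mm above the tops of hanging carriers; grows as it swings up and back, 2.4 rad = fully up (end stop). Friction of about 0.16 N m holds it where it is left
- keeper_grip (a point): middle of the keeper's black lever grip, a round rod along the rack's y, 14 mm diameter, 50 mm long, 52 mm from the hinge axis, outside the right post (seen from the robot); it can be pinched from above and turns freely between fingers
- keeper_hinge (a point): point on the keeper's hinge axis beside the grip (same position along the rack's y), 173 mm above the worktop
- petri_dish: bystander: shallow dish 84 mm wide, 16 mm high, origin at its underside
- mouse: bystander: computer mouse 121x63x36 mm, origin at its underside
Things that resemble listed ones, but are neither listed nor needed, are in the scene too. What is shaped like the carrier3 but yellow is not meant.

How it is judged:
By the outcome, as a careful person would: the job done as asked, in the order asked, and still so for the second after the job is handed in, with the robot touching nothing.
Of dry1, dry2 only 1 to 2 are there at a start; the rules pass over those that are not, and their reading is None.
Of carrier1, carrier2, carrier3 only 2 to 3 are there at a start; the rules pass over those that are not, and their reading is None.
At some moment in a run one of carrier1, carrier2, carrier3 may be knocked a few centimetres aside while the robot is not near it.
Once in a run the grip may slacken for a moment while it holds something.
It also fails if it takes over 210 s, if anything falls off the work surface, if the arm or the gripper's body presses on something with over 40 N, if the wrist force passes 120 N, or if a joint passes its speed limit or range.

## Working session

There is one attempt and no reset: what is moved stays moved. The work goes in short steps, Python scripts to look and compute and a tool call to move; the robot and the scene stay as the last step left them, time stands still between calls to the robot, and variables do not carry over. Pictures are saved under pics/ and viewed, at most 14 in all, crops included, and the job is handed in when it is done.

Besides the shell and the picture viewer there is one more tool, called by a JSON object that holds its "method" and its "body". drive_tool: Moves the arm, as the interface text tells. Its arguments: {"type":"object","properties":{"plan":{"type":"array","items":{"type":"number","minimum":-1,"maximum":1}}},"required":["plan"]}

```bash
ls; mkdir -p pics; python3 - <<'E'
from plant import sensors, optics, arm
import cv2,numpy as np
s=sensors.state();print(s['clock'],s['tcp_pos'],s['eef_rot'],s['width'],arm.grasp_offset)
for n in("scene","side"):
    cv2.imwrite(f'pics/{n}0.png',optics.capture(n)[:,:,::-1]); c=optics.get_calibration(n);print(n,c['fx'],c['cx'],c['cy'],np.round(c['extrinsics'],3).tolist())
print(np.round(optics.get_calibration('wrist')['tool_from_camera'],3).tolist(),optics.get_calibration('wrist')['fx'])
E
```

```text
pics
0.0 [ 252.62733632 -598.05289038  196.93655162] [-3.07709282e+00 -6.23473541e-01  5.67866011e-04] 85.18631288258375 18.700000000000003
scene 427.38684021762793 320.96491871897587 195.69861401614602 [[-0.723, -0.691, 0.016, 407.798], [-0.334, 0.33, -0.883, 318.474], [0.605, -0.644, -0.469, 1212.247], [0.0, 0.0, 0.0, 1.0]]
side 420.2270296929162 321.58731839320575 206.07544791763223 [[0.966, -0.258, 0.018, -567.227], [-0.161, -0.652, -0.741, 165.6], [0.203, 0.713, -0.671, 1361.001], [0.0, 0.0, 0.0, 1.0]]
[[0.0, -0.965, -0.262, 65.575], [1.0, 0.0, 0.0, -0.846], [0.0, -0.262, 0.965, -176.569], [0.0, 0.0, 0.0, 1.0]] 279.02083349187103
```

View pics/scene0.png

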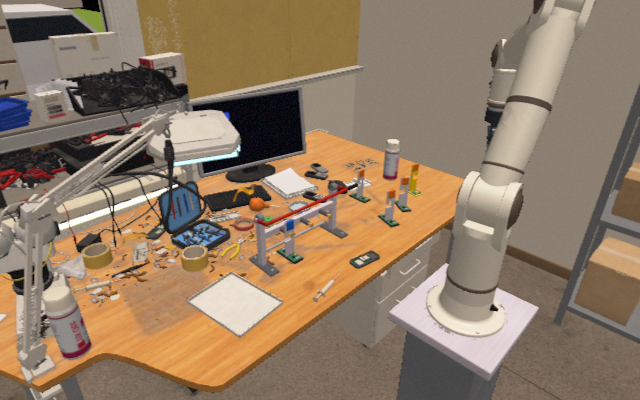

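View pics/side0.png

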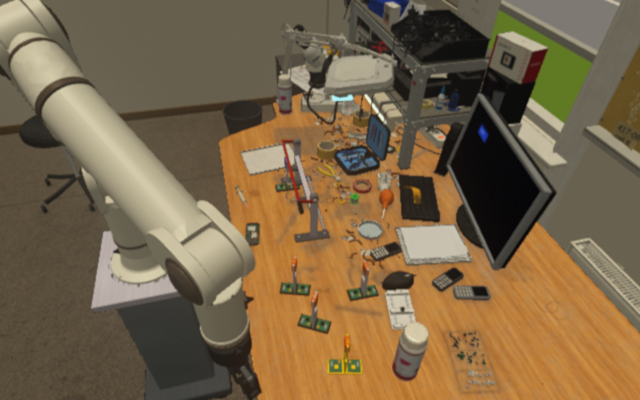

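The scene view shows three orange tops at (361,180), (391,200) and (403,190), with the yellow lookalike at (413,180). A dry carrier hangs at (290,235) and the tray is at (235,302). The side view shows the orange carriers at (295,275), (315,312) and (363,280), with yellow at (346,355). I'll check this in one close mosaic.

```bash
python3 - <<'E'
import cv2,numpy as np
a=cv2.imread('pics/scene0.png');b=cv2.imread('pics/side0.png')
f=lambda im,x,y,w,h:cv2.resize(im[y:y+h,x:x+w],(400,300),interpolation=cv2.INTER_CUBIC)
m=np.vstack([np.hstack([f(a,240,175,120,90+10),f(a,340,150,100,75)]),np.hstack([f(b,230,130,120,120),f(b,260,240,140,140)])])
m=np.vstack([np.hstack([f(a,245,178,116,87),f(a,340,150,100,75)]),np.hstack([f(b,235,132,140,105),f(b,265,250,140,105)])])
cv2.imwrite('pics/mos.png',m)
E
```

```text
(no output)
```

View pics/mos.png

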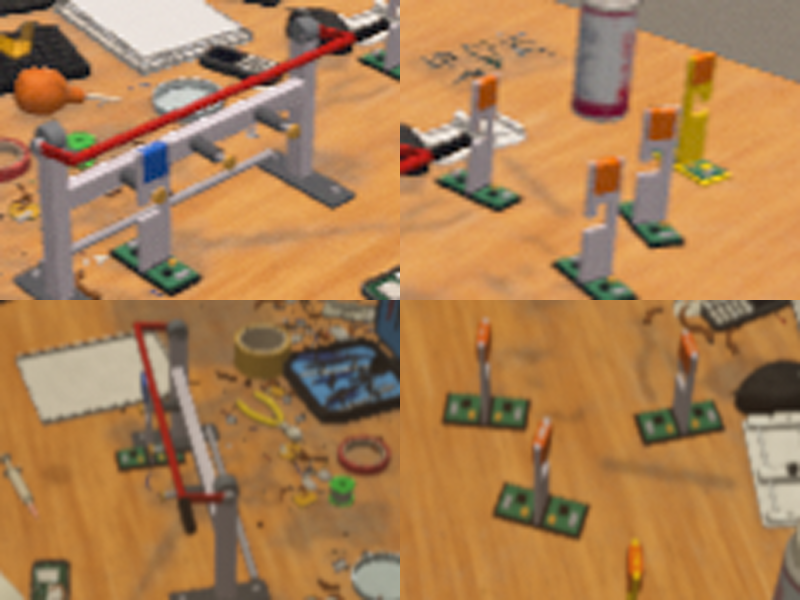

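The close crop confirms that all three orange carriers, B (607,175), C (661,123) and A (486,92), are wet. The yellow one is excluded, and only dry1 hangs, on the left pin. Next I compute positions.

```bash
cat > h.py <<'E'
from plant import sensors, optics, hand_in, arm
import cv2,numpy as np
from scipy.spatial.transform import Rotation as R
from scipy.optimize import least_squares
def fixed(n):
    c=optics.get_calibration(n);K=np.array([[c['fx'],0,c['cx']],[0,c['fy'],c['cy']],[0,0,1]]);return K,np.array(c['extrinsics'])
def wrist(s=None):
    s=s or sensors.state();c=optics.get_calibration('wrist');K=np.array([[c['fx'],0,c['cx']],[0,c['fy'],c['cy']],[0,0,1]])
    T=np.eye(4);T[:3,:3]=R.from_rotvec(s['eef_rot']).as_matrix();T[:3,3]=s['tcp_pos'];return K,np.linalg.inv(T@np.array(c['tool_from_camera']))
def proj(cam,P):
    K,E=cam;P=np.atleast_2d(P);q=(P@E[:3,:3].T+E[:3,3])@K.T;return q[:,:2]/q[:,2:]
def onz(cam,uv,z):
    K,E=cam;d=E[:3,:3].T@np.linalg.inv(K)@np.array([*uv,1.]);o=-E[:3,:3].T@E[:3,3];return o+d*(z-o[2])/d[2]
def tri(obs):
    A=[];b=[]
    for (K,E),uv in obs:
        d=E[:3,:3].T@np.linalg.inv(K)@np.array([*uv,1.]);d/=np.linalg.norm(d);o=-E[:3,:3].T@E[:3,3];M=np.eye(3)-np.outer(d,d);A.append(M);b.append(M@o)
    A=np.vstack(A);b=np.hstack(b);x=np.linalg.lstsq(A,b,rcond=None)[0];return x,np.abs(A@x-b).max()
def move(dest,yawdir=None):
    """print shifts in tool axes/units for a world TCP destination"""
    s=sensors.state();M=R.from_rotvec(s['eef_rot']).as_matrix();return M.T@(np.array(dest)-s['tcp_pos'])/300
E
python3 - <<'E'
from h import *
a=fixed('scene');b=fixed('side')
S={'A':(486,92),'B':(607,175),'C':(661,123)};Q={'P':(483,333),'Q':(541,440),'R':(687,350)}
fs=lambda p:(340+(p[0]-400)/4,150+p[1]/4)
fb=lambda p:(265+(p[0]-400)*.35,250+(p[1]-300)*.35)
f1=lambda p:(245+p[0]*.29,178+p[1]*.29); f3=lambda p:(235+p[0]*.35,132+(p[1]-300)*.35)
for i in S:
  for j in Q:
    x,e=tri([(a,fs(S[i])),(b,fb(Q[j]))]); 
    if e<15:print(i,j,x.round(),e.round(1))
for n,c in dict(P=[(443,427),(526,428),(529,398),(447,395)],Q=[(495,515),(580,536),(588,505),(507,486)],R=[(652,443),(724,428),(715,402),(637,414)]).items():
    p=np.array([onz(b,fb(q),6)[:2] for q in c]);v=p[1]-p[0]+p[2]-p[3];print(n,p.mean(0).round(),np.degrees(np.arctan2(v[1],v[0])).round(1))
print('pins',[onz(a,f1(p),114).round() for p in[(159,196),(229,162),(292,132)]])
print('keeper ends hinge z173',[tri([(a,f1(p)),(b,f3(q))]) for p,q in[((47,140),(177,328)),((303,25),(228,485))]])
print('grip side z158?',[onz(b,f3((187,517)),z).round() for z in(120,150,173)])
print('tray',[onz(a,p,10).round() for p in[(235,274),(282,300),(240,333),(188,302)]],[onz(b,p,10).round() for p in[(241,151),(250,174),(292,168),(284,145)]])
print('dry',tri([(a,f1((154,162))),(b,f3((148,385)))]))
print('campos',[-E[:3,:3].T@E[:3,3] for _,E in(a,b)])
E
```

```text
A R [ 631. -303.  115.] 2.1
B P [ 437. -236.  118.] 3.9
B Q [ 483. -328.   60.] 6.3
C P [ 422. -281.  166.] 10.8
C Q [ 465. -370.  114.] 1.6
P [ 439. -246.] -15.9
Q [ 467. -376.] -29.7
R [ 636. -309.] -2.2
pins [array([495., 209., 114.]), array([491., 123., 114.]), array([487.,  41., 114.])]
keeper ends hinge z173 [(array([563.13762938, 279.39944964, 174.87926197]), np.float64(1.2752473208543051)), (array([550.39437667, -40.75393676, 178.80835852]), np.float64(0.5944053534927889))]
grip side z158? [array([509., -17., 120.]), array([502., -49., 150.]), array([497., -74., 173.])]
tray [array([574., 373.,  10.]), array([384., 349.,  10.]), array([368., 508.,  10.]), array([565., 540.,  10.])] [array([368., 512.,  10.]), array([383., 344.,  10.]), array([554., 344.,  10.]), array([555., 514.,  10.])]
dry (array([507.79692914, 205.318707  , 144.97311286]), np.float64(2.261970729508789))
campos [array([-331.47128164,  956.96751479,  843.56773087]), array([  298.11302666, -1008.57707882,  1046.61062748])]
```

{"method": "drive_tool", "body": {"plan": [0.2,-0.18,-0.4,0,-1,0.4,-0.36,-0.44,0,-1,0.6,-0.54,-0.44,0,-1,0.72,-0.65,-0.44,0,-1,0.72,-0.65,-0.44,0,-1,0.72,-0.65,-0.44,0,-1,0.72,-0.65,-0.44,0,-1,0.72,-0.65,-0.44,0,-1,0.72,-0.65,-0.44,0,-1]}}

```text
clock: 1.0
tcp_pos: [376.1, -334.7, 330.1]
eef_rot: [3.078, 0.626, -0.001]
contact_force: [-0.1, -0.3, 0.2]
width: 85.5
grasp_force: 0.0
```

{"method": "drive_tool", "body": {"plan": [0.65,-0.65,0,-0.72,-1,0.65,-0.65,0,-0.72,-1,0.65,-0.65,0,-0.72,-1,0.65,-0.65,0,-0.72,-1,0.65,-0.65,0,-0.72,-1,0.65,-0.65,0,-0.72,-1,0.65,-0.65,0,-0.72,-1,0.65,-0.65,0,-0.72,-1,0.65,-0.65,0,-0.72,-1,0.65,-0.65,0,-0.72,-1,0.65,-0.65,0,-0.72,-1]}}

```text
clock: 2.1
tcp_pos: [479.6, -80.5, 329.7]
eef_rot: [-2.269, -2.172, 0.0]
contact_force: [0.3, 0.3, 0.3]
width: 85.6
grasp_force: 0.0
```

```bash
cat >> h.py <<'E'
def info(s):
    M=R.from_rotvec(s['eef_rot']).as_matrix();print('t%.2f'%s['clock'],'tcp',s['tcp_pos'].round(1),'xhead %.1f yhead %.1f tilt %.1f'%(np.degrees(np.arctan2(M[1,0],M[0,0])),np.degrees(np.arctan2(M[1,1],M[0,1])),np.degrees(np.arccos(-M[2,2]))),'F',s['contact_force'].round(1),'w %.1f gf %.1f'%(s['width'],s['grasp_force']),'j7 %.2f'%s['joint_positions'][6])
def shot(n,cam='wrist',crop=None,k=1):
    s=sensors.state();info(s);im=optics.capture(cam)[:,:,::-1]
    np.savez(f'pics/{n}.npz',**{k2:s[k2] for k2 in('tcp_pos','eef_rot')})
    if crop: x,y,w,h=crop;im=im[y:y+h,x:x+w]
    if k!=1: im=cv2.resize(im,None,fx=k,fy=k,interpolation=cv2.INTER_CUBIC)
    cv2.imwrite(f'pics/{n}.png',im);return s
E
python3 - <<'E'
from h import *
shot('w1')
E
```

```text
t2.10 tcp [479.6 -80.5 329.7] xhead 87.5 yhead -2.5 tilt 0.0 F [0.3 0.3 0.3] w 85.6 gf 0.0 j7 -0.03
```

View pics/w1.png

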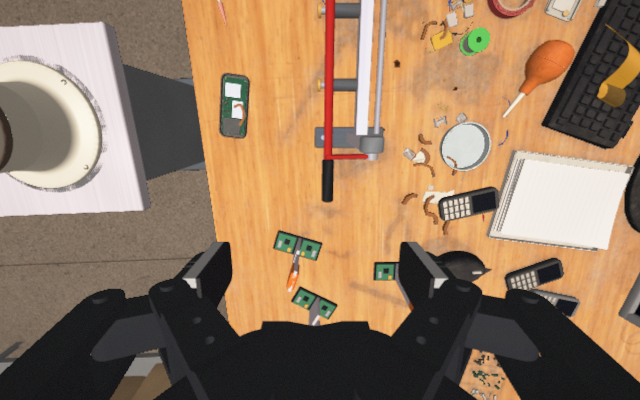

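Wrist view: keeper grip centre at (328,181), brass heads at (321,85) and (321,11), hinge knob at about (372,144). Two wet feet are at (298,247) and (314,303).

```bash
python3 - <<'E'
from h import *
c=wrist();g=onz(c,(328,181),173)
print('grip',g.round(1),'grip ends',onz(c,(329,160),173).round(),onz(c,(327,201),173).round(),'bar',onz(c,(329,10),173).round(),onz(c,(329,150),173).round(),'hinge',onz(c,(372,144),173).round())
print('pins heads',[onz(c,p,114).round(1) for p in[(321,85),(321,11),(370,85)]])
print('beam edge z126',[onz(c,p,126).round(1) for p in[(361,2),(358,130)]])
for n,cc in dict(B=[(274,247),(316,262),(322,247),(280,231)],C=[(292,302),(331,319),(337,305),(299,287)]).items():
    p=np.array([onz(c,q,6)[:2] for q in cc]);v=p[1]-p[0]+p[2]-p[3];print(n,p.mean(0).round(),np.degrees(np.arctan2(v[1],v[0])).round(1))
print('to grip@z173',move([g[0],g[1],173-18.7]).round(3))
E
```

```text
grip [494.7 -81.7 173. ] grip ends [497. -56. 173.] [ 493. -107.  173.] bar [501. 100. 173.] [497. -45. 173.] hinge [548. -40. 173.]
pins heads [array([491.6,  34.8, 114. ]), array([494.8, 119.7, 114. ]), array([555.8,  32. , 114. ])]
beam edge z126 [array([542.1, 123. , 126. ]), array([538.2, -24.3, 126. ])]
B [ 439. -244.] -24.4
C [ 466. -372.] -30.1
to grip@z173 [-0.003  0.05   0.585]
```

{"method": "drive_tool", "body": {"plan": [0,0.05,0.2,0,-1,0,0.05,0.4,0,-1,0,0.05,0.52,0,-1,0,0.05,0.585,0,-1,0,0.05,0.585,0,-1,0,0.05,0.585,0,1,0,0.05,0.585,0,1,0,0.05,0.585,0,1,0,0.05,0.585,0,1,0,0.05,0.585,0,1,0,0.05,0.585,0,1,0,0.05,0.585,0,1]}}

```text
clock: 3.35
tcp_pos: [494.6, -80.3, 154.7]
eef_rot: [2.265, 2.176, -0.001]
contact_force: [-2.1, -0.2, 2.6]
width: -0.3
grasp_force: 1.4
```

```bash
python3 - <<'E'
from h import *
info(sensors.state())
E
```

```text
t3.35 tcp [494.6 -80.3 154.7] xhead 87.7 yhead -2.3 tilt 0.0 F [-2.1 -0.2  2.6] w -0.3 gf 1.4 j7 -0.24
```

```bash
python3 - <<'E'
from h import *
cv2.imwrite('pics/t.png',0*np.zeros((1,1,3)))
shot('w2',crop=(160,100,320,300));shot('s2','side',crop=(235,132,160,150),k=2)
a=cv2.imread('pics/w2.png');b=cv2.imread('pics/s2.png');cv2.imwrite('pics/w2s2.png',np.hstack([a,b]))
E
```

```text
t3.35 tcp [494.6 -80.3 154.7] xhead 87.7 yhead -2.3 tilt 0.0 F [-2.1 -0.2  2.6] w -0.3 gf 1.4 j7 -0.24
t3.40 tcp [494.5 -80.2 154.6] xhead 87.7 yhead -2.3 tilt 0.0 F [-1.6 -0.9  2.5] w 0.2 gf 1.4 j7 -0.24[ WARN:0@0.104] global loadsave.cpp:1063 imwrite_ Unsupported depth image for selected encoder is fallbacked to CV_8U.
```

View pics/w2s2.png

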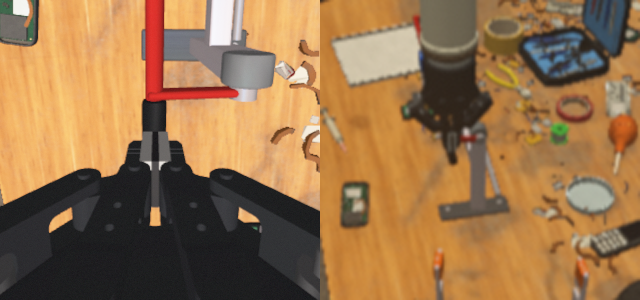

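```bash
python3 - <<'E'
from h import *
c2=wrist();s=dict(np.load('pics/w1.npz'));c1=wrist(s)
print('tcp,grasp px in crop',(proj(c2,[[494.6,-80.3,154.7],[494.6,-80.3,173.4],[494.6,-57,173],[494.6,-107,173]])-[160,100]).round())
print(tri([(c1,(328.5,157)),(c2,(160+153,100+97))]))
print('bar at row5',tri([(c1,(328,181)),(fixed('side'),(300.5,208))]))
im=optics.capture('wrist')[:,:,::-1][170:330,230:420];cv2.imwrite('pics/w2z.png',cv2.resize(im,None,fx=4,fy=3.6,interpolation=cv2.INTER_CUBIC))
E
```

```text
tcp,grasp px in crop [[156. 126.]
 [156. 137.]
 [155. 100.]
 [158. 176.]]
(array([494.60499154, -50.44808376, 191.78575515]), np.float64(0.6416272862755932))
bar at row5 (array([494.98115531, -80.78058057, 179.15507633]), np.float64(0.6522862962208364))
```

View pics/w2z.png

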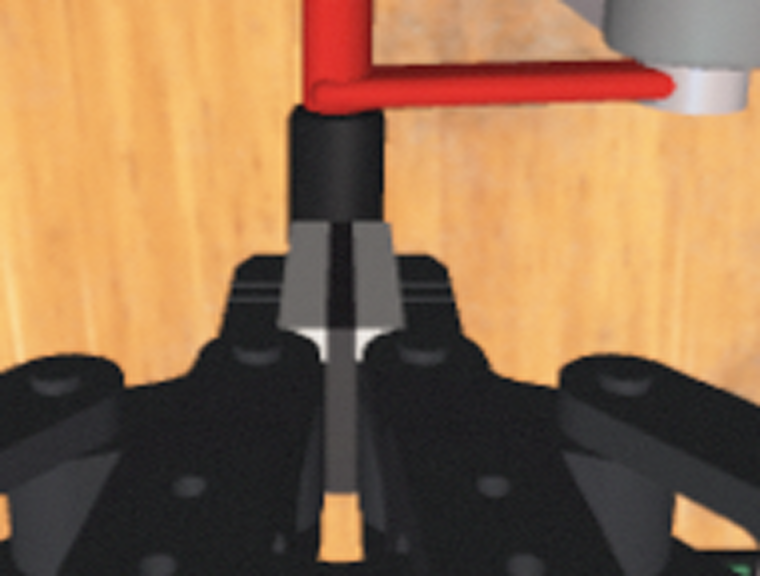

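```bash
python3 - <<'E'
from h import *
c=fixed('scene');print(proj(c,[[494.6,-80.3,154.7],[494.6,-80.3,173],[494.6,-80.3,230]]))
im=optics.capture('scene')[:,:,::-1][160:235,300:400];im2=optics.capture('side')[:,:,::-1];d=fixed('side');u=proj(d,[494.6,-80.3,165])[0].astype(int);print(u)
a=cv2.resize(im,(400,300),interpolation=cv2.INTER_CUBIC);b=cv2.resize(im2[u[1]-30:u[1]+30,u[0]-40:u[0]+40],(400,300),interpolation=cv2.INTER_CUBIC);cv2.imwrite('pics/sz.png',np.hstack([a,b]))
E
```

```text
[[351.96875535 192.84175227]
 [352.2326192  188.16489373]
 [353.0744509  173.2438356 ]]
[300 211]
```

View pics/sz.png

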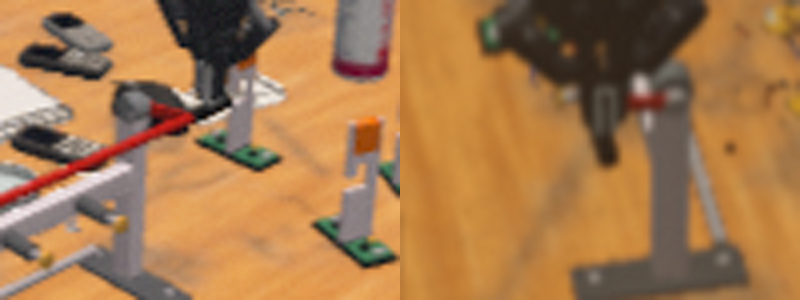

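{"method": "drive_tool", "body": {"plan": [0,0,-0.04,0,1,0,0,-0.08,0,1,0,0,-0.12,0,1,0,0,-0.12,0,1]}}

```text
clock: 4.0
tcp_pos: [496.7, -80.2, 192.9]
eef_rot: [2.263, 2.174, 0.004]
contact_force: [-0.5, 0.8, 0.4]
width: 0.1
grasp_force: 0.0
```

```bash
python3 - <<'E'
from h import *
shot('w3');a=cv2.imread('pics/w3.png')[120:320,200:440]
im=optics.capture('scene')[:,:,::-1][160:235,300:400]
cv2.imwrite('pics/w3z.png',np.hstack([cv2.resize(a,(400,333)),cv2.resize(im,(400,333),interpolation=cv2.INTER_CUBIC)]))
E
```

```text
t4.00 tcp [496.7 -80.2 192.9] xhead 87.7 yhead -2.3 tilt 0.3 F [-0.5  0.8  0.4] w 0.1 gf 0.0 j7 -0.19
```

View pics/w3z.png

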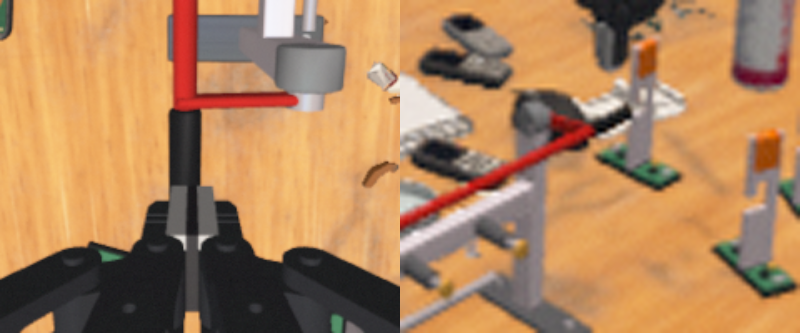

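{"method": "drive_tool", "body": {"plan": [0,0.0,0.05,0,1,0,0.0,0.09,0,1,0,0,0.09,0,1]}}

```text
clock: 4.4
tcp_pos: [492.4, -79.9, 160.6]
eef_rot: [-2.262, -2.174, 0.004]
contact_force: [0.1, 0.1, 0.5]
width: -0.2
grasp_force: 0.0
```

{"method": "drive_tool", "body": {"plan": [0,0,0.01,0,1,0,0,0.02,0,1,0,0,0.03,0,1,0,0,0.03,0,1]}}

```text
clock: 4.8
tcp_pos: [494.8, -80.0, 154.3]
eef_rot: [-2.265, -2.177, -0.0]
contact_force: [-0.4, 0.7, -0.2]
width: -0.2
grasp_force: 0.0
```

{"method": "drive_tool", "body": {"plan": [0,0,0.01,0,1,0,0,0.01,0,1,0,0,0.01,0,1]}}

```text
clock: 5.1
tcp_pos: [494.9, -80.1, 151.5]
eef_rot: [2.265, 2.176, 0.0]
contact_force: [1.0, -0.8, 0.4]
width: 0.0
grasp_force: 0.0
```

{"method": "drive_tool", "body": {"plan": [0,0,0.01,0,1,0,0,0.01,0,1,0,0,0.01,0,1]}}

```text
clock: 5.4
tcp_pos: [494.9, -80.1, 148.4]
eef_rot: [2.265, 2.177, 0.0]
contact_force: [0.6, 0.7, -0.1]
width: 0.1
grasp_force: 0.0
```

{"method": "drive_tool", "body": {"plan": [0,0,0.01,0,1,0,0,0.01,0,1,0,0,0.01,0,1]}}

```text
clock: 5.7
tcp_pos: [495.0, -80.2, 146.4]
eef_rot: [2.265, 2.176, -0.001]
contact_force: [-3.9, -0.2, 11.2]
width: -0.1
grasp_force: 5.5
```

{"method": "drive_tool", "body": {"plan": [0,0,0.01,0,1,0,0,0.01,0,1,0,0,0.01,0,1]}}

```text
clock: 6.0
tcp_pos: [495.3, -80.3, 145.8]
eef_rot: [2.264, 2.175, -0.003]
contact_force: [-11.7, 0.5, 34.1]
width: -0.1
grasp_force: 16.7
```

{"method": "drive_tool", "body": {"plan": [0,0,0.01,0,1,0,0,0.01,0,1,0,0,0.01,0,1]}}

```text
clock: 6.3
tcp_pos: [495.5, -80.4, 145.2]
eef_rot: [2.262, 2.174, -0.006]
contact_force: [-20.8, 0.9, 57.1]
width: -0.2
grasp_force: 28.0
```

```bash
python3 - <<'E'
from h import *
shot('w4');a=cv2.imread('pics/w4.png')[120:320,200:440]
im=optics.capture('scene')[:,:,::-1][160:235,300:400]
cv2.imwrite('pics/w4z.png',np.hstack([cv2.resize(a,(400,333)),cv2.resize(im,(400,333),interpolation=cv2.INTER_CUBIC)]))
E
```

```text
t6.30 tcp [495.5 -80.4 145.2] xhead 87.7 yhead -2.3 tilt 0.3 F [-20.8   0.9  57.1] w -0.2 gf 28.0 j7 -0.26
```

View pics/w4z.png

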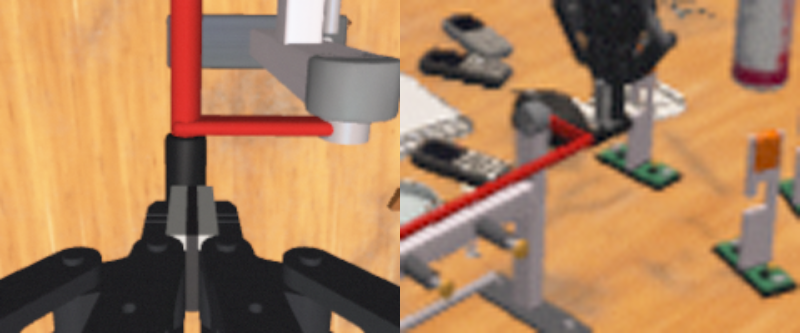

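Contact with the rod's top (180 mm) comes at a TCP reading of 147 mm, and both views agree. So the real fingertips end about 33 mm short of the reported TCP. From here on I allow for that.

{"method": "drive_tool", "body": {"plan": [0,0,-0.05,0,-1,0,0,-0.12,0,-1,0,0,-0.12,0,-1,0,0,-0.12,0,-1,0,0,-0.12,0,-1,0,0,-0.12,0,-1,0,0,-0.12,0,-1,0,0,-0.05,0,-1,0,0,0,0,-1,0,0,0.055,0,-1,0,0,0.055,0,-1]}}

```text
clock: 7.5
tcp_pos: [492.5, -79.8, 120.5]
eef_rot: [-2.262, -2.174, 0.004]
contact_force: [-0.3, -0.2, -0.1]
width: 85.2
grasp_force: 0.0
```

{"method": "drive_tool", "body": {"plan": [0,0,0,0,1,0,0,0,0,1,0,0,0,0,1,0,0,0,0,1,0,0,0,0,1,0,0,0,0,1,0,0,0,0,1,0,0,0,0,1]}}

```text
clock: 8.3
tcp_pos: [493.3, -80.3, 123.5]
eef_rot: [-2.265, -2.175, 0.004]
contact_force: [-6.3, 0.2, 8.8]
width: 12.4
grasp_force: 58.4
```

{"method": "drive_tool", "body": {"plan": [0,0.003,-0.034,0,1,0,0.014,-0.067,0,1,0,0.03,-0.098,0,1,0,0.053,-0.124,0,1,0,0.08,-0.146,0,1,0,0.111,-0.162,0,1,0,0.144,-0.171,0,1,0,0.178,-0.173,0,1,0,0.213,-0.169,0,1,0,0.245,-0.158,0,1,0,0.275,-0.14,0,1,0,0.301,-0.117,0,1]}}

```text
clock: 9.5
tcp_pos: [583.2, -84.0, 159.1]
eef_rot: [-2.264, -2.174, 0.006]
contact_force: [-11.4, 0.0, 4.9]
width: 11.5
grasp_force: 66.4
```

{"method": "drive_tool", "body": {"plan": [0,0.003,0.007,0,1,0,0.006,0.015,0,1,0,0.006,0.015,0,1]}}

```text
clock: 9.8
tcp_pos: [583.7, -84.2, 158.1]
eef_rot: [-2.265, -2.174, 0.012]
contact_force: [-23.7, -0.7, 32.0]
width: 11.6
grasp_force: 69.3
```

```bash
python3 - <<'E'
from h import *
shot('w5')
E
```

```text
t9.80 tcp [583.7 -84.2 158.1] xhead 87.7 yhead -2.3 tilt 0.4 F [-23.7  -0.7  32. ] w 11.6 gf 69.3 j7 -0.29
```

{"method": "drive_tool", "body": {"plan": [0,-0.005,-0.01,0,-1,0,-0.005,-0.01,0,-1,0,-0.005,-0.01,0,-1,0,-0.005,-0.01,0,-1,0,-0.005,-0.01,0,-1,0,-0.01,-0.12,0,-1,0,-0.01,-0.24,0,-1,0,-0.01,-0.36,0,-1,0,-0.01,-0.45,0,-1]}}

```text
clock: 10.75
tcp_pos: [584.6, -83.3, 290.8]
eef_rot: [2.264, 2.176, 0.002]
contact_force: [-0.3, 0.3, 0.1]
width: 85.4
grasp_force: 0.0
```

{"method": "drive_tool", "body": {"plan": [0.15,-0.05,0,0,-1,0.3,-0.1,0,0,-1,0.45,-0.15,0,0,-1,0.6,-0.2,0,0,-1,0.75,-0.25,0,0,-1,0.9,-0.29,0,0,-1,0.95,-0.29,0,0,-1,0.95,-0.29,0,0,-1,0.95,-0.29,0,0,-1]}}

```text
clock: 11.65
tcp_pos: [508.4, 204.2, 288.3]
eef_rot: [2.265, 2.177, -0.001]
contact_force: [0.4, -1.3, -0.3]
width: 85.2
grasp_force: 0.0
```

```bash
python3 - <<'E'
from h import *
shot('w6')
im=optics.capture('scene')[:,:,::-1][165:255,240:360];w=cv2.imread('pics/w6.png')
cv2.imwrite('pics/w6b.png',np.vstack([cv2.resize(w,(640,400)),np.hstack([cv2.resize(im,(266,200),interpolation=cv2.INTER_CUBIC),cv2.resize(w[150:250,220:407],(374,200))])]))
E
```

```text
t11.65 tcp [508.4 204.2 288.3] xhead 87.7 yhead -2.3 tilt 0.0 F [ 0.4 -1.3 -0.3] w 85.2 gf 0.0 j7 -0.73
```

View pics/w6b.png

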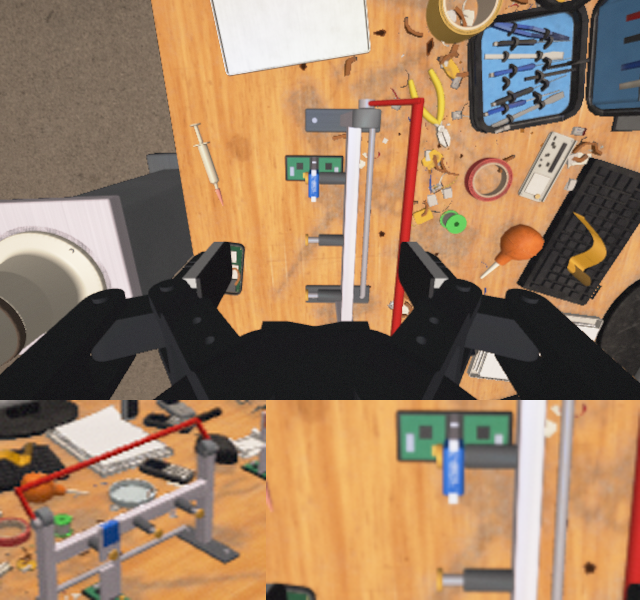

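Keeper bar is up at (412,200), dry1's blue block is at (314,187), and the tray corner is at (228,74). One more composite to read the slot directions.

```bash
python3 - <<'E'
from h import *
a=cv2.imread('pics/scene0.png');b=cv2.imread('pics/side0.png')
f=lambda im,x,y:cv2.resize(im[y-25:y+25,x-17:x+17],(266,391)[::1] if 0 else (266,300),interpolation=cv2.INTER_LANCZOS4)
fs=[f(a,290,237),f(a,361,185),f(a,391,207),f(a,404,193),f(b,295,272),f(b,365,280)]
cv2.imwrite('pics/slots.png',np.vstack([np.hstack(fs[:3]),np.hstack(fs[3:])]))
c=wrist();p=np.array([[505.3,204.6]])
for dy in(-14,14):
  for z in(130,162): print(dy,z,proj(c,[505.3,204.6+dy,z]).round(1))
print(proj(c,[505.3,204.6,162]))
E
```

```text
-14 130 [[313.1 189.8]]
-14 162 [[313.  196.3]]
14 130 [[312.1 167.2]]
14 162 [[311.8 171.6]]
[[312.40198129 184.1322966 ]]
```

View pics/slots.png

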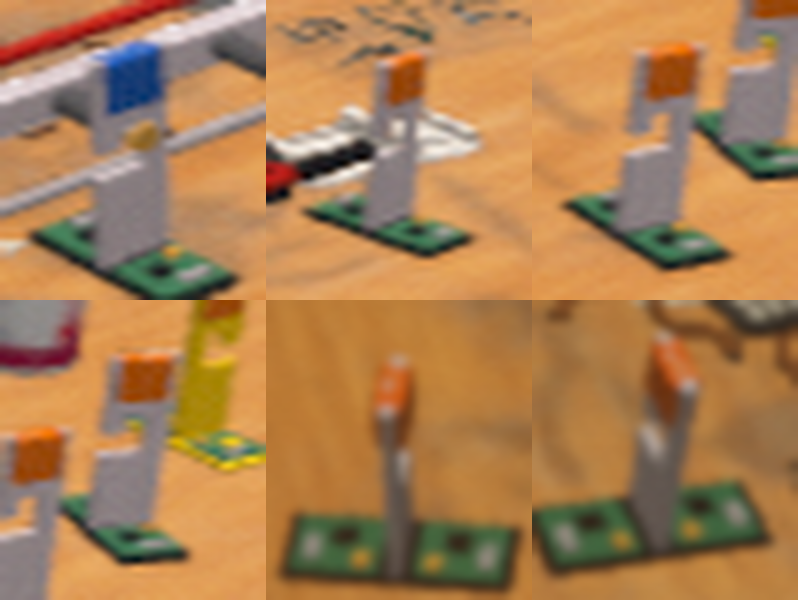

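Composite: every slot, dry1's at (110,155) included, opens towards the image left (world +y), and A's side view agrees. Dry1's block is almost directly under the TCP, so I grasp it now.

{"method": "drive_tool", "body": {"plan": [0,0,0.15,0,-1,0,0,0.3,0,-1,0,0,0.42,0,-1,0,-0.003,0.52,0,-1,0,-0.003,0.6,0,-1,0,-0.003,0.633,0,-1,0,-0.003,0.633,0,-1]}}

```text
clock: 12.45
tcp_pos: [506.9, 202.9, 97.5]
eef_rot: [-2.267, -2.174, 0.004]
contact_force: [1.2, 0.0, -0.3]
width: 85.1
grasp_force: 0.0
```

{"method": "drive_tool", "body": {"plan": [0,0,0,0,1,0,0,0,0,1,0,0,0,0,1,0,0,0,0,1,0,0,0,0,1,0,0,0,0,1,0,0,0,0,1,0,0,0,0,1]}}

```text
clock: 13.25
tcp_pos: [507.7, 204.7, 99.1]
eef_rot: [2.265, 2.176, 0.001]
contact_force: [-1.4, -1.1, 4.8]
width: 11.1
grasp_force: 60.5
```

```bash
python3 - <<'E'
from h import *
info(sensors.state())
c=wrist(dict(np.load('pics/w6.npz')));
print('pin2 head,collar',onz(c,(307.5,240),114).round(1),onz(c,(318.5,240),114).round(1))
print('pin1 collar',onz(c,(324,178),114).round(1),'pin3',onz(c,(306,295),114).round(1))
print('tray',onz(c,(228,74),10).round(1),onz(c,(369,53),10).round(1))
b=fixed('side');print(proj(b,[[480,440,2]]),proj(fixed('scene'),[[480,440,2]]))
E
```

```text
t13.25 tcp [507.7 204.7  99.1] xhead 87.7 yhead -2.3 tilt 0.0 F [-1.4 -1.1  4.8] w 11.1 gf 60.5 j7 -0.90
pin2 head,collar [494.1 118.7 114. ] [509.  118.1 114. ]
pin1 collar [519.1 203.2 114. ] pin3 [488.   33.6 114. ]
tray [382.1 347.8  10. ] [594.  368.1  10. ]
[[270.02252399 158.60954119]] [[235.67909385 301.38900188]]
```

{"method": "drive_tool", "body": {"plan": [0,0,-0.02,0,1,0,0,-0.04,0,1,0,0,-0.05,0,1,0,0,-0.05,0,1,-0.03,0,-0.05,0,1,-0.06,0,-0.05,0,1,-0.09,0,-0.05,0,1,-0.105,0,-0.05,0,1,-0.105,0,-0.05,0,1,-0.105,0,-0.05,0,1]}}

```text
clock: 14.25
tcp_pos: [506.2, 173.1, 113.8]
eef_rot: [-2.266, -2.176, -0.001]
contact_force: [-0.8, 0.3, -1.6]
width: 11.3
grasp_force: 59.4
```

{"method": "drive_tool", "body": {"plan": [0,-0.04,0,0,1,0,-0.1,0,0,1,0,-0.16,0,0,1,0,-0.22,0,0,1,0,-0.25,0,0,1,0,-0.25,-0.1,0,1,0,-0.25,-0.2,0,1,0,-0.25,-0.3,0,1,0,-0.25,-0.3,0,1]}}

```text
clock: 15.15
tcp_pos: [433.6, 178.0, 207.3]
eef_rot: [2.262, 2.175, 0.01]
contact_force: [0.1, -0.1, -1.2]
width: 11.0
grasp_force: 59.6
```

```bash
python3 - <<'E'
from h import *
info(sensors.state())
print('to above tray',move([480,442,200]).round(3))
im=optics.capture('scene');h=cv2.cvtColor(im,cv2.COLOR_RGB2HSV);m=cv2.inRange(h,(105,150,80),(125,255,255));m[:, :230]=0
n,l,st,ce=cv2.connectedComponentsWithStats(m);print([(s.tolist(),c.round()) for s,c in zip(st[1:],ce[1:]) if s[4]>8])
print(proj(fixed('scene'),sensors.state()['tcp_pos']+[0,0,52]))
E
```

```text
t15.15 tcp [433.6 178.  207.3] xhead 87.7 yhead -2.3 tilt 0.4 F [ 0.1 -0.1 -1.2] w 11.0 gf 59.6 j7 -0.72
to above tray [0.885 0.12  0.027]
[]
[[313.02539355 197.39223548]]
```

{"method": "drive_tool", "body": {"plan": [0.08,0.01,0,0,1,0.18,0.02,0,0,1,0.28,0.04,0,0,1,0.38,0.05,0,0,1,0.48,0.06,0,0,1,0.58,0.08,0,0,1,0.68,0.09,0,0,1,0.78,0.11,0,0,1,0.85,0.12,0,0,1,0.885,0.12,0,0,1,0.885,0.12,0,0,1,0.885,0.12,0,0,1]}}

```text
clock: 16.4
tcp_pos: [477.3, 438.8, 202.7]
eef_rot: [2.265, 2.176, -0.003]
contact_force: [-0.3, -0.1, -2.1]
width: 10.7
grasp_force: 59.5
```

{"method": "drive_tool", "body": {"plan": [0,0,0.06,0,1,0,0,0.14,0,1,0,0,0.22,0,1,0,0,0.3,0,1,0,0,0.36,0,1,0,0,0.4,0,1,0,0,0.42,0,1,0,0,0.435,0,1,0,0,0.435,0,1,0,0,0.435,0,1]}}

```text
clock: 17.4
tcp_pos: [478.2, 440.6, 74.1]
eef_rot: [-2.265, -2.177, -0.002]
contact_force: [0.0, 0.7, -1.0]
width: 11.2
grasp_force: 59.5
```

```bash
python3 - <<'E'
from h import *
info(sensors.state())
E
```

```text
t17.40 tcp [478.2 440.6  74.1] xhead 87.7 yhead -2.3 tilt 0.1 F [ 0.   0.7 -1. ] w 11.2 gf 59.5 j7 -1.28
```

Still 2–3 mm above the floor.

{"method": "drive_tool", "body": {"plan": [0,0,0.004,0,1,0,0,0.008,0,1,0,0,0.011,0,1,0,0,0.011,0,1]}}

```text
clock: 17.8
tcp_pos: [478.0, 440.6, 71.4]
eef_rot: [2.265, 2.177, 0.002]
contact_force: [-2.6, -1.4, 6.5]
width: 11.0
grasp_force: 60.7
```

{"method": "drive_tool", "body": {"plan": [0,0,0,0,-1,0,0,0,0,-1,0,0,0,0,-1,0,0,0,0,-1,0,0,-0.05,0,-1,0,0,-0.15,0,-1,0,0,-0.3,0,-1,0,0,-0.45,0,-1,0,0,-0.6,0,-1,0,0,-0.73,0,-1,0,0,-0.73,0,-1]}}

```text
clock: 18.9
tcp_pos: [479.0, 443.5, 297.2]
eef_rot: [-2.265, -2.177, -0.018]
contact_force: [-0.4, 1.1, 1.5]
width: 85.5
grasp_force: 0.0
```

```bash
cat >> h.py <<'E'
def blobs(im,lo,hi,minA=15):
    h=cv2.cvtColor(im,cv2.COLOR_RGB2HSV);m=cv2.inRange(h,lo,hi);n,l,st,ce=cv2.connectedComponentsWithStats(m)
    return [(c.round(1).tolist(),s.tolist(),cv2.minAreaRect(np.argwhere(l==i+1)[:,::-1].astype(np.float32))) for i,(s,c) in enumerate(zip(st[1:],ce[1:])) if s[4]>=minA]
E
python3 - <<'E'
from h import *
shot('w7');im=optics.capture('wrist')
c=wrist()
for b in blobs(im,(100,120,60),(128,255,255),60): print(b[:2],onz(c,b[0],134).round())
print(proj(c,[[478,440.6,134],[478,440.6,8]]))
E
```

```text
t18.90 tcp [479.  443.5 297.2] xhead 87.7 yhead -2.3 tilt 0.7 F [-0.4  1.1  1.5] w 85.5 gf 0.0 j7 -1.15
([310.7, 179.8], [309, 168, 6, 24, 66]) [472. 442. 134.]
([497.2, 223.7], [490, 220, 16, 8, 73]) [707. 376. 134.]
([610.7, 241.6], [599, 236, 27, 12, 132]) [857. 345. 134.]
([491.7, 252.6], [485, 250, 15, 7, 61]) [705. 336. 134.]
[[315.31081852 180.56224472]
 [315.01402125 165.66166975]]
```

{"method": "drive_tool", "body": {"plan": [-0.1,0,0,0,-1,-0.25,0,0,0,-1,-0.4,-0.01,0,0,-1,-0.55,-0.02,0,0,-1,-0.7,-0.02,0,0,-1,-0.85,-0.02,0,0,-1,-0.95,-0.02,0,0,-1,-0.95,-0.02,0,0,-1]}}

```text
clock: 19.8
tcp_pos: [460.0, 149.1, 287.3]
eef_rot: [2.274, 2.166, -0.008]
contact_force: [1.0, 0.4, -0.9]
width: 85.4
grasp_force: 0.0
```

{"method": "drive_tool", "body": {"plan": [-0.15,0,0,0,-1,-0.3,0,0,0,-1,-0.45,-0.01,0,0,-1,-0.6,-0.02,0,0,-1,-0.75,-0.02,0,0,-1,-0.9,-0.02,0,0,-1,-0.95,-0.02,0,0,-1,-0.95,-0.02,0,0,-1]}}

```text
clock: 20.6
tcp_pos: [442.3, -130.8, 287.8]
eef_rot: [-2.268, -2.17, 0.0]
contact_force: [-0.9, -0.0, -0.2]
width: 85.2
grasp_force: 0.0
```

{"method": "drive_tool", "body": {"plan": [-0.1,0,0,0.05,-1,-0.2,0,0,0.1,-1,-0.3,-0.0,0,0.15,-1,-0.39,-0.0,0,0.2,-1,-0.39,0,0,0.2,-1,-0.39,0,0,0.2,-1,-0.39,0,0,0.2,-1,-0.39,0,0,0.2,-1]}}

```text
clock: 21.4
tcp_pos: [438.7, -244.5, 289.0]
eef_rot: [-2.576, -1.799, -0.0]
contact_force: [-0.2, -0.1, 0.6]
width: 85.5
grasp_force: 0.0
```

```bash
python3 - <<'E'
from h import *
shot('w8');im=optics.capture('wrist')
c=wrist()
for b in blobs(im,(3,170,110),(15,255,255),40): print('or',b,onz(c,b[0],125).round())
for b in blobs(im,(60,80,30),(85,255,200),60): print('gr',b,onz(c,b[0],7).round())
E
```

```text
t21.40 tcp [ 438.7 -244.5  289. ] xhead 69.9 yhead -20.1 tilt 0.0 F [-0.2 -0.1  0.6] w 85.5 gf 0.0 j7 -0.00
or ([476.3, 171.1], [465, 160, 24, 24, 414], ((476.4319763183594, 170.87599182128906), (25.491178512573242, 20.392942428588867), 79.69515228271484)) [ 628. -304.  125.]
or ([310.1, 177.5], [309, 164, 6, 25, 55], ((311.5, 176.0), (24.0, 5.0), 90.0)) [ 433. -241.  125.]
or ([363.9, 258.4], [358, 244, 16, 28, 205], ((365.322998046875, 257.766845703125), (13.7164306640625, 25.783891677856445), 12.994616508483887)) [ 462. -369.  125.]
gr ([185.5, 18.1], [177, 5, 19, 28, 195], ((188.30772399902344, 18.53845977783203), (25.102861404418945, 18.43491554260254), 78.69007110595703)) [336.  20.   7.]
gr ([455.1, 146.8], [442, 141, 23, 12, 135], ((452.97064208984375, 148.88235473632812), (11.399173736572266, 20.858062744140625), 75.96376037597656)) [ 661. -295.    7.]
gr ([424.0, 162.7], [412, 151, 25, 26, 331], ((424.27362060546875, 163.70753479003906), (20.74144172668457, 22.66448974609375), 74.05460357666016)) [ 608. -303.    7.]
gr ([328.6, 163.2], [318, 153, 22, 22, 314], ((328.5, 163.5), (21.0, 21.0), 90.0)) [ 460. -249.    7.]
gr ([298.8, 162.9], [289, 154, 21, 21, 307], ((299.0, 164.0), (20.0, 20.0), 90.0)) [ 414. -232.    7.]
gr ([340.9, 224.8], [329, 215, 24, 22, 271], ((340.6730651855469, 225.63461303710938), (20.39607810974121, 18.631032943725586), 11.309932708740234)) [ 444. -358.    7.]
gr ([369.9, 228.7], [360, 220, 20, 22, 202], ((368.076904296875, 230.61537170410156), (19.611614227294922, 18.43491554260254), 11.309932708740234)) [ 490. -383.    7.]
gr ([387.6, 288.7], [380, 281, 17, 16, 141], ((388.0, 288.5), (15.0, 16.0), 90.0)) [ 485. -508.    7.]
```

View pics/w8.png

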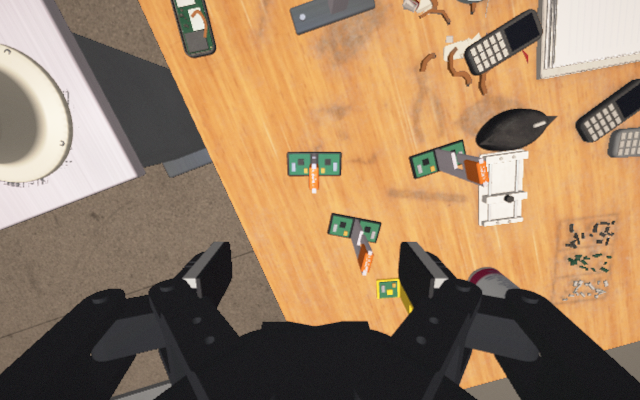

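View: feet B (314,163), C (355,228), A (440,155); yellow at (388,289) is left alone. B lies right under the tool, aligned.

{"method": "drive_tool", "body": {"plan": [0.007,0,0.15,0,-1,0.007,0,0.3,0,-1,0.007,-0.0,0.45,0,-1,0.007,-0.002,0.58,0,-1,0.007,-0.002,0.68,0,-1,0.007,-0.002,0.73,0,-1,0.007,-0.002,0.73,0,-1]}}

```text
clock: 22.2
tcp_pos: [437.3, -242.7, 68.4]
eef_rot: [-2.575, -1.794, 0.002]
contact_force: [-0.6, 0.0, 0.9]
width: 85.7
grasp_force: 0.0
```

{"method": "drive_tool", "body": {"plan": [0,0,0,0,1,0,0,0,0,1,0,0,0,0,1,0,0,0,0,1,0,0,0,0,1,0,0,0,0,1,0,0,0,0,1,0,0,0,0,1]}}

```text
clock: 23.0
tcp_pos: [438.5, -244.0, 70.3]
eef_rot: [2.578, 1.795, -0.0]
contact_force: [-2.9, 1.0, 5.1]
width: 11.2
grasp_force: 63.0
```

{"method": "drive_tool", "body": {"plan": [0,0,-0.03,0,1,0,0,-0.1,0,1,0,0,-0.2,0,1,0,0,-0.3,-0.05,1,0,0,-0.35,-0.1,1,0,0,-0.35,-0.15,1,0,0,-0.35,-0.2,1,0,0,-0.35,-0.2,1,0,0,-0.35,-0.2,1]}}

```text
clock: 23.9
tcp_pos: [438.2, -243.7, 174.9]
eef_rot: [-2.267, -2.174, -0.0]
contact_force: [0.4, -1.0, -1.3]
width: 11.0
grasp_force: 62.0
```

```bash
python3 - <<'E'
from h import *
shot('w9');print(move([430,173,175]).round(3))
im=optics.capture('wrist');c=wrist();p=sensors.state()['tcp_pos']
for b in blobs(im,(3,170,110),(15,255,255),40): print('or',b[:2])
for b in blobs(im,(60,80,30),(85,255,200),60): print('gr',b[:2])
print(proj(c,[p+[0,0,60],p+[-23,0,-62],p+[23,0,-62]]))
E
```

```text
t23.90 tcp [ 438.2 -243.7  174.9] xhead 87.6 yhead -2.4 tilt 0.0 F [ 0.4 -1.  -1.3] w 11.0 gf 62.0 j7 0.19
[ 1.387 -0.086 -0.   ]
or ([314.8, 261.4], [302, 219, 26, 76, 1079])
or ([527.6, 259.0], [510, 239, 39, 41, 972])
gr ([287.3, 197.3], [267, 180, 40, 38, 1141])
gr ([340.9, 197.1], [322, 180, 40, 38, 1129])
gr ([447.6, 217.8], [433, 207, 30, 25, 505])
gr ([489.6, 210.2], [474, 206, 27, 15, 206])
[[316.62790574 271.73295208]
 [289.99288586 202.3328841 ]
 [341.76774867 200.28514337]]
```

{"method": "drive_tool", "body": {"plan": [0.06,-0.01,0,0,1,0.16,-0.02,0,0,1,0.26,-0.03,0,0,1,0.36,-0.05,0,0,1,0.46,-0.07,0,0,1,0.56,-0.08,0,0,1,0.66,-0.09,0,0,1,0.76,-0.1,0,0,1,0.86,-0.1,0,0,1,0.92,-0.1,0,0,1,0.95,-0.1,0,0,1,0.95,-0.1,0,0,1]}}

```text
clock: 25.2
tcp_pos: [419.5, 43.7, 174.9]
eef_rot: [-2.262, -2.18, -0.0]
contact_force: [0.5, -0.4, -2.5]
width: 11.4
grasp_force: 62.0
```

{"method": "drive_tool", "body": {"plan": [0.06,0,0,0,1,0.16,0,0,0,1,0.26,0,0,0,1,0.34,0,0,0,1,0.4,0,0,0,1,0.427,0,0,0,1,0.427,0,0,0,1,0.427,0,0,0,1,0.427,0,0.1,0,1,0.427,0,0.2,0,1,0.427,0,0.2,0,1,0.427,0,0.2,0,1]}}

```text
clock: 26.4
tcp_pos: [424.7, 169.2, 115.0]
eef_rot: [-2.266, -2.175, 0.002]
contact_force: [-0.3, -0.2, -2.2]
width: 10.7
grasp_force: 62.0
```

```bash
python3 - <<'E'
from h import *
shot('w10');print(move([505,170.5,115]).round(4))
im=optics.capture('wrist');c=wrist();p=sensors.state()['tcp_pos']
for b in blobs(im,(60,80,30),(85,255,200),60): print('gr',b[:2])
for b in blobs(im,(15,90,90),(28,255,255),12): 
  if 300<b[0][0]<400 and 100<b[0][1]<330: print('brass',b[:2],onz(c,b[0],114).round(1))
print(proj(c,[[505.3,204.5,114],[489,204.5,114],[486,119.7,114]]).round())
E
```

```text
t26.40 tcp [424.7 169.2 115. ] xhead 87.6 yhead -2.4 tilt 0.1 F [-0.3 -0.2 -2.2] w 10.7 gf 62.0 j7 -0.84
[0.0129 0.2642 0.0029]
gr ([287.3, 197.3], [267, 180, 40, 38, 1151])
gr ([341.0, 197.2], [322, 180, 40, 38, 1148])
brass ([304.6, 122.2], [148, 0, 345, 282, 58399]) [421.7 237.9 114. ]
brass ([394.2, 111.9], [393, 109, 4, 7, 12]) [476.9 241.7 114. ]
brass ([330.0, 210.0], [327, 206, 7, 9, 63]) [435.9 180.4 114. ]
brass ([307.2, 249.1], [306, 246, 5, 8, 25]) [419.3 152.5 114. ]
brass ([315.4, 312.3], [298, 295, 35, 31, 767]) [422.9 101.  114. ]
[[436. 170.]
 [411. 171.]
 [401. 287.]]
```

{"method": "drive_tool", "body": {"plan": [0.003,0.03,0,0,1,0.006,0.08,0,0,1,0.01,0.14,0,0,1,0.012,0.2,0,0,1,0.012,0.24,0,0,1,0.012,0.268,0,0,1,0.012,0.268,0,0,1,0.012,0.268,0,0,1]}}

```text
clock: 27.3
tcp_pos: [504.9, 170.7, 114.9]
eef_rot: [-2.265, -2.177, 0.001]
contact_force: [0.1, -0.2, -0.9]
width: 11.2
grasp_force: 61.9
```

{"method": "drive_tool", "body": {"plan": [0.02,0,0,0,1,0.04,0,0,0,1,0.06,0,0,0,1,0.075,0,0,0,1,0.085,0,0,0,1,0.09,0,0,0,1,0.09,0,0,0,1]}}

```text
clock: 28.0
tcp_pos: [506.5, 197.8, 114.9]
eef_rot: [-2.265, -2.177, 0.0]
contact_force: [-0.5, -0.7, -2.0]
width: 10.7
grasp_force: 61.9
```

```bash
python3 - <<'E'
from h import *
shot('w11')
E
```

```text
t28.00 tcp [506.5 197.8 114.9] xhead 87.7 yhead -2.3 tilt 0.0 F [-0.5 -0.7 -2. ] w 10.7 gf 61.9 j7 -0.87
```

{"method": "drive_tool", "body": {"plan": [0.007,0,0,0,1,0.01,0,0,0,1,0.01,0,0,0,1]}}

```text
clock: 28.35
tcp_pos: [506.7, 200.6, 114.9]
eef_rot: [-2.265, -2.177, -0.0]
contact_force: [-0.0, -0.1, -2.5]
width: 11.2
grasp_force: 61.9
```

{"method": "drive_tool", "body": {"plan": [0.005,0,0,0,1,0.007,0,0,0,1,0.007,0,0,0,1]}}

```text
clock: 28.65
tcp_pos: [506.8, 202.8, 115.0]
eef_rot: [-2.265, -2.177, -0.0]
contact_force: [-0.9, 0.5, -2.1]
width: 11.1
grasp_force: 61.9
```

{"method": "drive_tool", "body": {"plan": [0.005,0,0,0,1,0.007,0,0,0,1,0.007,0,0,0,1]}}

```text
clock: 28.95
tcp_pos: [506.9, 204.4, 114.9]
eef_rot: [2.265, 2.176, -0.001]
contact_force: [-0.2, -0.4, -1.7]
width: 11.2
grasp_force: 61.9
```

{"method": "drive_tool", "body": {"plan": [0.004,0,0,0,1,0.005,0,0,0,1,0.005,0,0,0,1]}}

```text
clock: 29.25
tcp_pos: [506.9, 204.8, 114.7]
eef_rot: [2.266, 2.175, -0.003]
contact_force: [0.7, -6.5, -0.3]
width: 10.9
grasp_force: 62.2
```

{"method": "drive_tool", "body": {"plan": [0.004,0,0,0,1,0.005,0,0,0,1,0.005,0,0,0,1]}}

```text
clock: 29.55
tcp_pos: [507.0, 205.0, 114.7]
eef_rot: [2.265, 2.173, -0.005]
contact_force: [-0.5, -8.0, 1.9]
width: 11.0
grasp_force: 62.5
```

```bash
python3 - <<'E'
from h import *
shot('w12');shot('s12','scene')
s=dict(np.load('pics/w12.npz'));c=wrist(s);w=cv2.imread('pics/w12.png');a=cv2.imread('pics/s12.png')
u=proj(fixed('scene'),[506,204,100])[0].astype(int);print(u)
cv2.imwrite('pics/c12.png',np.hstack([cv2.resize(a[u[1]-25:u[1]+25,u[0]-25:u[0]+25],(400,400),interpolation=cv2.INTER_LANCZOS4),cv2.resize(w[140:300,240:400],(400,400))]))
E
```

```text
t29.55 tcp [507.  205.  114.7] xhead 87.6 yhead -2.4 tilt 0.2 F [-0.5 -8.   1.9] w 11.0 gf 62.5 j7 -0.88
t29.60 tcp [506.9 205.  114.7] xhead 87.6 yhead -2.4 tilt 0.2 F [-1.  -8.4  3.3] w 11.0 gf 62.5 j7 -0.88
[289 236]
```

View pics/c12.png

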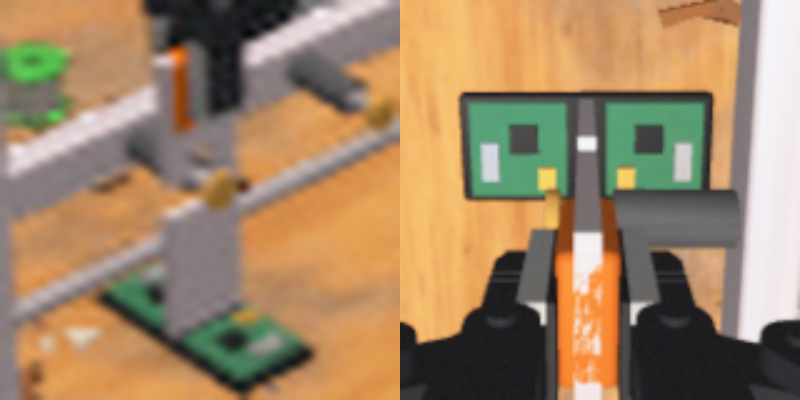

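View: the slot is over pin1, with the plate between head (550,210) and collar (620,220) and touching the inner end (-8 N). Back off 2 mm past contact and lower.

{"method": "drive_tool", "body": {"plan": [-0.008,0,0,0,1,-0.016,0,0,0,1,-0.016,0,0,0,1,-0.016,0,0.015,0,1,-0.016,0,0.03,0,1,-0.016,0,0.042,0,1,-0.016,0,0.042,0,1,-0.016,0,0.042,0,1]}}

```text
clock: 30.45
tcp_pos: [506.6, 203.1, 102.1]
eef_rot: [-2.265, -2.177, 0.0]
contact_force: [0.2, 0.2, -1.5]
width: 10.8
grasp_force: 62.0
```

{"method": "drive_tool", "body": {"plan": [0,0,0.005,0,1,0,0,0.01,0,1,0,0,0.01,0,1]}}

```text
clock: 30.75
tcp_pos: [507.1, 203.2, 99.9]
eef_rot: [2.265, 2.176, 0.001]
contact_force: [-1.3, -0.9, 3.0]
width: 10.8
grasp_force: 63.1
```

{"method": "drive_tool", "body": {"plan": [0,0,-0.004,0,-1,0,0,-0.004,0,-1,0,0,-0.004,0,-1,0,0,-0.004,0,-1,0,0,-0.004,0,-1,0,0,-0.1,0,-1,0,0,-0.2,0,-1,0,0,-0.35,0,-1,0,0,-0.5,0,-1,0,0,-0.63,0,-1,0,0,-0.63,0,-1]}}

```text
clock: 31.85
tcp_pos: [509.6, 205.2, 294.1]
eef_rot: [2.262, 2.174, 0.014]
contact_force: [0.5, -0.1, 0.0]
width: 85.2
grasp_force: 0.0
```

{"method": "drive_tool", "body": {"plan": [-0.15,0,0,0,-1,-0.3,0,0,0,-1,-0.45,-0.0,0,0,-1,-0.6,-0.02,0,0,-1,-0.75,-0.02,0,0,-1,-0.9,-0.02,0,0,-1,-0.957,-0.02,0,0,-1,-0.957,-0.02,0,0,-1]}}

```text
clock: 32.65
tcp_pos: [488.5, -87.7, 287.4]
eef_rot: [-2.272, -2.169, 0.002]
contact_force: [0.6, -0.5, 0.3]
width: 85.6
grasp_force: 0.0
```

{"method": "drive_tool", "body": {"plan": [-0.15,0,0,0.05,-1,-0.3,0,0,0.1,-1,-0.45,-0.01,0,0.15,-1,-0.6,-0.02,0,0.2,-1,-0.75,-0.03,0,0.25,-1,-0.9,-0.033,0,0.29,-1,-0.957,-0.033,0,0.29,-1,-0.957,-0.033,0,0.29,-1,-0.957,-0.033,0,0.29,-1]}}

```text
clock: 33.55
tcp_pos: [469.0, -367.7, 287.8]
eef_rot: [-2.695, -1.612, -0.002]
contact_force: [0.4, 0.5, 0.2]
width: 85.2
grasp_force: 0.0
```

```bash
cat >> h.py <<'E'
def look(n):
    """boards (world, z=7) and orange blocks seen by the wrist camera"""
    shot(n);im=optics.capture('wrist');c=wrist()
    for b in blobs(im,(3,170,110),(15,255,255),40): print('or',b[:2],onz(c,b[0],125).round())
    for b in blobs(im,(60,80,30),(85,255,200),60): print('gr',b[:2],onz(c,b[0],7).round(1))
E
python3 - <<'E'
from h import *
look('w13')
im=optics.capture('scene')
for b in blobs(im,(3,170,110),(15,255,255),10): print('scene or',b[:2])
print(proj(fixed('scene'),[506,205,148]))
E
```

```text
t33.55 tcp [ 469.  -367.7  287.8] xhead 61.8 yhead -28.2 tilt 0.1 F [0.4 0.5 0.2] w 85.2 gf 0.0 j7 -0.06
or ([417.4, 108.9], [409, 98, 18, 22, 240]) [ 612. -350.  125.]
or ([313.6, 185.1], [309, 171, 10, 26, 136]) [ 463. -373.  125.]
or ([391.8, 260.1], [385, 246, 15, 28, 195]) [ 507. -513.  125.]
gr ([380.8, 118.6], [367, 105, 29, 30, 383]) [ 594.9 -350.4    7. ]
gr ([299.6, 168.1], [289, 159, 22, 21, 310]) [ 444.  -358.8    7. ]
gr ([329.0, 169.5], [319, 160, 21, 22, 307]) [ 485.7 -383.7    7. ]
gr ([389.8, 225.3], [379, 216, 21, 20, 164]) [ 534.2 -520.7    7. ]
gr ([361.7, 232.0], [352, 223, 21, 19, 182]) [ 485.5 -508.9    7. ]
scene or ([415.6, 166.3], [413, 163, 6, 8, 35])
scene or ([371.3, 170.1], [369, 167, 5, 8, 27])
scene or ([405.0, 180.2], [403, 176, 6, 9, 42])
scene or ([254.1, 200.0], [249, 198, 13, 6, 45])
scene or ([258.9, 206.2], [250, 200, 19, 14, 128])
scene or ([440.5, 226.6], [424, 214, 34, 26, 94])
scene or ([289.1, 224.6], [286, 219, 7, 12, 65])
scene or ([300.7, 325.8], [201, 240, 223, 152, 1493])
scene or ([349.5, 253.9], [338, 245, 26, 18, 72])
scene or ([389
[... 350 characters left out ...]
278.3], [135, 275, 12, 6, 19])
scene or ([338.7, 281.1], [328, 274, 22, 18, 92])
scene or ([322.9, 282.6], [317, 278, 13, 10, 28])
scene or ([294.9, 289.2], [291, 287, 9, 5, 17])
scene or ([302.1, 306.8], [287, 300, 26, 18, 69])
scene or ([280.7, 310.7], [266, 303, 29, 18, 83])
scene or ([231.3, 343.9], [203, 325, 66, 40, 414])
scene or ([218.4, 337.9], [215, 334, 8, 8, 15])
scene or ([141.5, 347.5], [137, 345, 10, 6, 25])
scene or ([258.0, 348.8], [254, 346, 9, 6, 18])
scene or ([116.9, 371.1], [39, 349, 168, 43, 898])
scene or ([220.3, 359.7], [207, 348, 28, 21, 106])
scene or ([238.9, 360.6], [235, 358, 9, 7, 23])
scene or ([14.7, 374.1], [9, 372, 11, 6, 26])
[[289.3909441  223.67652281]]
```

{"method": "drive_tool", "body": {"plan": [-0.016,-0.006,0.15,0.03,-1,-0.016,-0.006,0.3,0.03,-1,-0.016,-0.006,0.45,0.03,-1,-0.016,-0.006,0.58,0.03,-1,-0.016,-0.006,0.68,0.03,-1,-0.016,-0.006,0.725,0.03,-1,-0.016,-0.006,0.725,0.03,-1]}}

```text
clock: 34.4
tcp_pos: [463.5, -371.7, 69.4]
eef_rot: [-2.731, -1.546, 0.001]
contact_force: [0.2, -0.1, 0.8]
width: 85.4
grasp_force: 0.0
```

{"method": "drive_tool", "body": {"plan": [0,0,0,0,1,0,0,0,0,1,0,0,0,0,1,0,0,0,0,1,0,0,0,0,1,0,0,0,0,1,0,0,0,0,1,0,0,0,0,1]}}

```text
clock: 35.2
tcp_pos: [464.3, -374.1, 71.6]
eef_rot: [2.735, 1.544, -0.0]
contact_force: [-0.9, 0.3, 6.0]
width: 10.8
grasp_force: 59.6
```

{"method": "drive_tool", "body": {"plan": [0,0,-0.03,0,1,0,0,-0.1,0,1,0,0,-0.2,-0.05,1,0,0,-0.3,-0.1,1,0,0,-0.35,-0.15,1,0,0,-0.35,-0.2,1,0,0,-0.35,-0.25,1,0,0,-0.35,-0.3,1,0,0,-0.35,-0.32,1,0,0,-0.35,-0.32,1]}}

```text
clock: 36.2
tcp_pos: [463.9, -373.4, 175.7]
eef_rot: [-2.266, -2.176, -0.0]
contact_force: [1.2, 0.4, -0.3]
width: 11.0
grasp_force: 58.6
```

```bash
cat >> h.py <<'E'
def held(dest):
    s=sensors.state();info(s);im=optics.capture('wrist')
    g=[b[0] for b in blobs(im,(60,80,30),(85,255,200),600)];print('boards',g,'(B: 287.3/341 row 197.3)');print('move',move(dest).round(4))
E
python3 - <<'E'
from h import *
held([421,88,175])
E
```

```text
t36.20 tcp [ 463.9 -373.4  175.7] xhead 87.7 yhead -2.3 tilt 0.0 F [ 1.2  0.4 -0.3] w 11.0 gf 58.6 j7 0.30
boards [[421.2, 155.8], [287.8, 196.9], [341.5, 197.2]] (B: 287.3/341 row 197.3)
move [ 1.5309 -0.2067  0.003 ]
```

{"method": "drive_tool", "body": {"plan": [0.06,-0.01,0,0,1,0.16,-0.02,0,0,1,0.26,-0.03,0,0,1,0.36,-0.05,0,0,1,0.46,-0.07,0,0,1,0.56,-0.09,0,0,1,0.66,-0.12,0,0,1,0.76,-0.15,0,0,1,0.86,-0.18,0,0,1,0.92,-0.2,0,0,1,0.95,-0.205,0,0,1,0.95,-0.205,0,0,1]}}

```text
clock: 37.45
tcp_pos: [414.4, -85.9, 176.1]
eef_rot: [2.263, 2.177, -0.0]
contact_force: [-0.3, -0.2, -1.2]
width: 10.8
grasp_force: 58.6
```

{"method": "drive_tool", "body": {"plan": [0.06,0,0,0,1,0.16,0,0,0,1,0.26,0,0,0,1,0.36,0,0,0,1,0.46,0,0,0,1,0.55,0,0,0,1,0.574,0,0,0,1,0.574,0,0.05,0,1,0.574,0,0.13,0,1,0.574,0,0.198,0,1,0.574,0,0.198,0,1,0.574,0,0.198,0,1]}}

```text
clock: 38.65
tcp_pos: [421.3, 85.0, 116.4]
eef_rot: [-2.266, -2.174, 0.001]
contact_force: [1.1, -0.2, -1.3]
width: 11.0
grasp_force: 58.7
```

```bash
python3 - <<'E'
from h import *
held([503.5,86.5,116])
E
```

```text
t38.65 tcp [421.3  85.  116.4] xhead 87.6 yhead -2.4 tilt 0.1 F [ 1.1 -0.2 -1.3] w 11.0 gf 58.7 j7 -0.63
boards [[383.8, 51.3], [287.8, 197.4], [341.5, 197.2], [250.3, 232.2]] (B: 287.3/341 row 197.3)
move [0.0153 0.2717 0.0035]
```

{"method": "drive_tool", "body": {"plan": [0.003,0.03,0,0,1,0.006,0.08,0,0,1,0.01,0.14,0,0,1,0.015,0.2,0,0,1,0.015,0.24,0,0,1,0.015,0.272,0,0,1,0.015,0.272,0,0,1,0.015,0.272,0,0,1]}}

```text
clock: 39.5
tcp_pos: [502.1, 87.0, 116.4]
eef_rot: [-2.265, -2.176, 0.001]
contact_force: [-0.3, 0.8, -1.6]
width: 11.0
grasp_force: 58.8
```

{"method": "drive_tool", "body": {"plan": [0.02,0,0,0,1,0.04,0,0,0,1,0.06,0,0,0,1,0.08,0,0,0,1,0.095,0,0,0,1,0.1,0,0,0,1,0.1,0,0,0,1]}}

```text
clock: 40.2
tcp_pos: [503.8, 117.3, 116.4]
eef_rot: [-2.265, -2.177, -0.0]
contact_force: [0.1, -0.2, -2.4]
width: 10.8
grasp_force: 58.8
```

{"method": "drive_tool", "body": {"plan": [0.004,0,0,0,1,0.007,0,0,0,1,0.007,0,0,0,1]}}

```text
clock: 40.5
tcp_pos: [504.0, 119.0, 116.4]
eef_rot: [2.266, 2.176, 0.0]
contact_force: [0.4, -0.1, -1.1]
width: 10.5
grasp_force: 58.8
```

{"method": "drive_tool", "body": {"plan": [0.003,0,0,0,1,0.005,0,0,0,1,0.005,0,0,0,1]}}

```text
clock: 40.8
tcp_pos: [504.0, 119.9, 116.3]
eef_rot: [2.265, 2.176, -0.001]
contact_force: [0.0, -2.3, -1.3]
width: 11.0
grasp_force: 58.8
```

{"method": "drive_tool", "body": {"plan": [-0.004,0,0,0,1,-0.008,0,0,0,1,-0.008,0,0,0,1,-0.008,0,0.015,0,1,-0.008,0,0.03,0,1,-0.008,0,0.044,0,1,-0.008,0,0.044,0,1]}}

```text
clock: 41.5
tcp_pos: [503.2, 118.0, 102.3]
eef_rot: [-2.265, -2.176, 0.002]
contact_force: [0.0, -0.6, -1.2]
width: 11.0
grasp_force: 58.7
```

{"method": "drive_tool", "body": {"plan": [0,0,0.005,0,1,0,0,0.01,0,1,0,0,0.01,0,1]}}

```text
clock: 41.8
tcp_pos: [504.0, 118.3, 101.1]
eef_rot: [2.265, 2.176, -0.0]
contact_force: [-2.6, -0.8, 8.6]
width: 11.3
grasp_force: 60.3
```

{"method": "drive_tool", "body": {"plan": [0,0,-0.006,0,-1,0,0,-0.006,0,-1,0,0,-0.006,0,-1,0,0,-0.006,0,-1,0,0,-0.006,0,-1,0,0,-0.1,0,-1,0,0,-0.2,0,-1,0,0,-0.35,0,-1,0,0,-0.5,0,-1,0,0,-0.63,0,-1,0,0,-0.63,0,-1]}}

```text
clock: 42.9
tcp_pos: [507.1, 119.8, 294.7]
eef_rot: [2.261, 2.173, 0.012]
contact_force: [0.5, -0.0, -0.9]
width: 85.5
grasp_force: 0.0
```

{"method": "drive_tool", "body": {"plan": [-0.15,0.03,0,0,-1,-0.3,0.07,0,0,-1,-0.45,0.1,0,0,-1,-0.6,0.14,0,0,-1,-0.75,0.19,0,0,-1,-0.773,0.19,0,0,-1,-0.773,0.19,0,0,-1]}}

```text
clock: 43.6
tcp_pos: [551.0, -118.1, 287.9]
eef_rot: [-2.269, -2.17, 0.001]
contact_force: [0.0, 1.0, 0.1]
width: 85.7
grasp_force: 0.0
```

{"method": "drive_tool", "body": {"plan": [-0.15,0.03,0,0,-1,-0.3,0.07,0,0,-1,-0.45,0.1,0,0,-1,-0.6,0.14,0,0,-1,-0.75,0.19,0,0,-1,-0.773,0.19,0,0,-1,-0.773,0.19,0,0,-1,-0.773,0.19,0,0,-1]}}

```text
clock: 44.4
tcp_pos: [600.0, -346.2, 289.2]
eef_rot: [-2.26, -2.18, -0.002]
contact_force: [0.7, 0.1, -0.6]
width: 85.3
grasp_force: 0.0
```

```bash
python3 - <<'E'
from h import *
look('w14')
im=optics.capture('scene')
for b in blobs(im,(3,170,110),(15,255,255),10):
  if b[0][1]<250 and b[0][0]>265: print('scene or',b[:2])
print(proj(fixed('scene'),[[506,205,148],[502,120,148]]))
E
```

```text
t44.40 tcp [ 600.  -346.2  289.2] xhead 87.9 yhead -2.1 tilt 0.1 F [ 0.7  0.1 -0.6] w 85.3 gf 0.0 j7 0.17
or ([330.0, 182.1], [325, 170, 11, 25, 167]) [ 618. -351.  125.]
or ([255.1, 299.5], [249, 283, 14, 29, 174]) [ 509. -515.  125.]
gr ([341.8, 165.8], [331, 156, 21, 22, 300]) [ 643.8 -348.5    7. ]
gr ([312.1, 168.4], [301, 159, 23, 21, 315]) [ 594.6 -351.1    7. ]
gr ([255.3, 257.5], [246, 248, 20, 19, 163]) [ 485.8 -509.4    7. ]
gr ([281.7, 263.2], [272, 255, 20, 17, 153]) [ 532.8 -522.5    7. ]
scene or ([415.6, 166.2], [413, 163, 6, 8, 37])
scene or ([371.3, 170.1], [370, 167, 4, 8, 27])
scene or ([310.9, 180.0], [308, 178, 7, 5, 12])
scene or ([309.4, 215.1], [306, 210, 7, 11, 57])
scene or ([441.5, 226.0], [429, 215, 26, 22, 73])
scene or ([289.0, 224.7], [286, 219, 7, 12, 68])
scene or ([377.2, 233.8], [374, 232, 8, 4, 10])
scene or ([358.4, 248.5], [352, 245, 13, 7, 28])
[[289.3909441  223.67652281]
 [309.82650149 214.27729627]]
```

{"method": "drive_tool", "body": {"plan": [-0.018,0.065,0.15,-0.057,-1,-0.018,0.065,0.3,-0.057,-1,-0.018,0.065,0.45,-0.057,-1,-0.018,0.065,0.58,-0.057,-1,-0.018,0.065,0.68,-0.057,-1,-0.018,0.065,0.73,-0.057,-1,-0.018,0.065,0.73,-0.057,-1]}}

```text
clock: 45.25
tcp_pos: [617.2, -354.4, 68.3]
eef_rot: [-2.162, -2.275, 0.001]
contact_force: [-0.7, 0.1, -0.4]
width: 85.4
grasp_force: 0.0
```

{"method": "drive_tool", "body": {"plan": [0,0,0,0,1,0,0,0,0,1,0,0,0,0,1,0,0,0,0,1,0,0,0,0,1,0,0,0,0,1,0,0,0,0,1,0,0,0,0,1]}}

```text
clock: 46.05
tcp_pos: [619.1, -356.2, 71.0]
eef_rot: [2.165, 2.275, 0.001]
contact_force: [0.1, -0.9, 4.3]
width: 10.9
grasp_force: 62.6
```

{"method": "drive_tool", "body": {"plan": [0,0,-0.03,0,1,0,0,-0.1,0,1,0,0,-0.2,0.03,1,0,0,-0.3,0.059,1,0,0,-0.35,0.059,1,0,0,-0.35,0.059,1,0,0,-0.35,0.059,1]}}

```text
clock: 46.75
tcp_pos: [617.7, -355.9, 174.0]
eef_rot: [-2.267, -2.173, 0.001]
contact_force: [0.3, 0.7, -2.1]
width: 11.0
grasp_force: 61.8
```

```bash
python3 - <<'E'
from h import *
held([418,1,175]);shot('w15')
a=cv2.imread('pics/w12.png')[150:310,230:400];b=cv2.imread('pics/w15.png')[150:310,230:400]
s=optics.capture('scene')[:,:,::-1];d=optics.capture('side')[:,:,::-1];p=sensors.state()['tcp_pos']+[0,0,0]
u=proj(fixed('scene'),p)[0].astype(int);v=proj(fixed('side'),p)[0].astype(int)
f=lambda im,u:cv2.resize(im[u[1]-30:u[1]+30,u[0]-40:u[0]+40],(400,300),interpolation=cv2.INTER_LANCZOS4)
cv2.imwrite('pics/c15.png',np.vstack([np.hstack([f(s,u),f(d,v)]),np.hstack([cv2.resize(a,(400,300)),cv2.resize(b,(400,300))])]))
E
```

```text
t46.75 tcp [ 617.7 -355.9  174. ] xhead 87.6 yhead -2.4 tilt 0.1 F [ 0.3  0.7 -2.1] w 11.0 gf 61.8 j7 0.12
boards [[288.1, 193.3], [341.9, 193.2]] (B: 287.3/341 row 197.3)
move [ 1.16   -0.7138 -0.0029]
t46.80 tcp [ 617.2 -355.8  173.2] xhead 87.6 yhead -2.4 tilt 0.2 F [ 1.  -0.1 -2.5] w 10.4 gf 61.8 j7 0.12
```

View pics/c15.png

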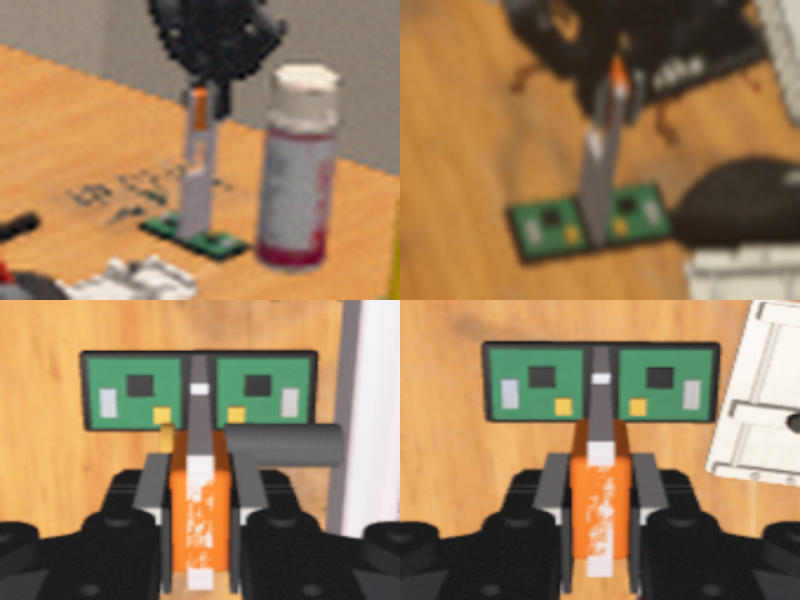

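View: A is held upright. Its boards and marker match B's orientation, so the slot faces +y, and it sits about 4 mm further forward in the grip. Now on to pin3.

{"method": "drive_tool", "body": {"plan": [0.03,-0.06,0,0,1,0.06,-0.15,0,0,1,0.1,-0.25,0,0,1,0.14,-0.35,0,0,1,0.18,-0.45,0,0,1,0.22,-0.55,0,0,1,0.27,-0.64,0,0,1,0.32,-0.69,0,0,1,0.37,-0.707,0,0,1,0.4,-0.707,0,0,1,0.4,-0.707,0,0,1]}}

```text
clock: 48.05
tcp_pos: [413.0, -225.6, 175.5]
eef_rot: [2.265, 2.175, 0.001]
contact_force: [0.3, 0.2, -0.5]
width: 10.8
grasp_force: 61.7
```

{"method": "drive_tool", "body": {"plan": [0.06,0,0,0,1,0.16,0,0,0,1,0.26,0,0,0,1,0.36,0,0,0,1,0.46,0,0,0,1,0.56,0,0,0,1,0.66,0,0,0,1,0.72,0,0.05,0,1,0.748,0,0.13,0,1,0.748,0,0.193,0,1,0.748,0,0.193,0,1,0.748,0,0.193,0,1]}}

```text
clock: 49.25
tcp_pos: [421.8, -1.8, 117.5]
eef_rot: [-2.267, -2.173, -0.001]
contact_force: [-0.1, 0.8, -1.4]
width: 11.0
grasp_force: 61.7
```

```bash
python3 - <<'E'
from h import *
held([500.5,-1,116])
E
```

```text
t49.25 tcp [421.8  -1.8 117.5] xhead 87.6 yhead -2.4 tilt 0.1 F [-0.1  0.8 -1.4] w 11.0 gf 61.7 j7 -0.42
boards [[379.1, 49.3], [241.8, 152.8], [288.1, 193.3], [341.9, 193.3]] (B: 287.3/341 row 197.3)
move [0.0151 0.2601 0.0069]
```

{"method": "drive_tool", "body": {"plan": [0.003,0.03,0.004,0,1,0.006,0.08,0.004,0,1,0.01,0.14,0.004,0,1,0.014,0.2,0.004,0,1,0.014,0.24,0.004,0,1,0.014,0.262,0.004,0,1,0.014,0.262,0.004,0,1,0.014,0.262,0.004,0,1]}}

```text
clock: 50.1
tcp_pos: [499.5, -2.0, 116.0]
eef_rot: [-2.268, -2.173, 0.001]
contact_force: [-0.2, 0.7, -2.4]
width: 11.1
grasp_force: 61.8
```

{"method": "drive_tool", "body": {"plan": [0.02,0,0,0,1,0.04,0,0,0,1,0.06,0,0,0,1,0.08,0,0,0,1,0.095,0,0,0,1,0.098,0,0,0,1,0.098,0,0,0,1]}}

```text
clock: 50.8
tcp_pos: [501.4, 27.6, 116.1]
eef_rot: [2.268, 2.174, -0.0]
contact_force: [-0.1, -1.0, -1.5]
width: 11.0
grasp_force: 61.7
```

{"method": "drive_tool", "body": {"plan": [0.004,0,0,0,1,0.006,0,0,0,1,0.006,0,0,0,1]}}

```text
clock: 51.1
tcp_pos: [501.5, 29.1, 116.1]
eef_rot: [-2.269, -2.173, 0.0]
contact_force: [0.4, -0.1, -1.0]
width: 11.0
grasp_force: 61.7
```

{"method": "drive_tool", "body": {"plan": [0.003,0,0,0,1,0.004,0,0,0,1,0.004,0,0,0,1]}}

```text
clock: 51.4
tcp_pos: [501.6, 30.5, 116.1]
eef_rot: [2.269, 2.173, 0.0]
contact_force: [-0.6, 0.3, -1.9]
width: 11.0
grasp_force: 61.7
```

{"method": "drive_tool", "body": {"plan": [0.003,0,0,0,1,0.004,0,0,0,1,0.004,0,0,0,1]}}

```text
clock: 51.7
tcp_pos: [501.6, 31.3, 116.1]
eef_rot: [2.269, 2.173, -0.001]
contact_force: [0.4, -0.8, -1.3]
width: 11.0
grasp_force: 61.7
```

{"method": "drive_tool", "body": {"plan": [0.003,0,0,0,1,0.004,0,0,0,1,0.004,0,0,0,1]}}

```text
clock: 52.0
tcp_pos: [501.6, 31.7, 116.0]
eef_rot: [2.269, 2.172, -0.002]
contact_force: [0.4, -5.6, -1.1]
width: 10.6
grasp_force: 61.7
```

{"method": "drive_tool", "body": {"plan": [-0.005,0,0,0,1,-0.01,0,0,0,1,-0.01,0,0,0,1,-0.01,0,0.015,0,1,-0.01,0,0.03,0,1,-0.01,0,0.044,0,1,-0.01,0,0.044,0,1]}}

```text
clock: 52.7
tcp_pos: [500.8, 29.9, 102.1]
eef_rot: [-2.268, -2.172, 0.001]
contact_force: [-0.8, 0.4, -1.8]
width: 10.7
grasp_force: 61.7
```

{"method": "drive_tool", "body": {"plan": [0,0,0.005,0,1,0,0,0.01,0,1,0,0,0.01,0,1]}}

```text
clock: 53.0
tcp_pos: [501.8, 30.0, 100.5]
eef_rot: [2.268, 2.173, 0.0]
contact_force: [-1.9, -0.0, 4.8]
width: 10.8
grasp_force: 62.8
```

{"method": "drive_tool", "body": {"plan": [0,0,-0.006,0,-1,0,0,-0.006,0,-1,0,0,-0.006,0,-1,0,0,-0.006,0,-1,0,0,-0.006,0,-1,0,0,-0.1,0,-1,0,0,-0.2,0,-1,0,0,-0.35,0,-1,0,0,-0.5,0,-1,0,0,-0.63,0,-1,0,0,-0.63,0,-1]}}

```text
clock: 54.1
tcp_pos: [504.9, 30.8, 294.2]
eef_rot: [2.263, 2.168, 0.01]
contact_force: [-0.2, 0.2, -0.8]
width: 85.2
grasp_force: 0.0
```

{"method": "drive_tool", "body": {"plan": [-0.1,0.08,0,0,-1,-0.2,0.16,0,0,-1,-0.3,0.24,0,0,-1,-0.368,0.289,0,0,-1,-0.368,0.289,0,0,-1,-0.368,0.289,0,0,-1]}}

```text
clock: 54.7
tcp_pos: [583.0, -84.1, 287.8]
eef_rot: [-2.268, -2.171, 0.0]
contact_force: [-0.7, 0.6, -0.2]
width: 85.7
grasp_force: 0.0
```

```bash
python3 - <<'E'
from h import *
shot('w16');print(move([583.5,-84,158.5]).round(4))
im=optics.capture('scene')
for b in blobs(im,(3,170,110),(15,255,255),10):
  if b[0][1]<250 and 280<b[0][0]<345: print('scene or',b[:2])
print(proj(fixed('scene'),[[506,205,148],[502,120,148],[499,35,148]]))
im=optics.capture('wrist');im2=cv2.cvtColor(im,cv2.COLOR_RGB2GRAY)
m=(im.max(2)<60).astype(np.uint8);c=wrist();print('pred grip px',proj(c,[[585,-57,208],[584,-82,208],[583,-107,208]]).round())
for r in range(140,200,8):
  k=np.where(m[r,280:370])[0];print(r,(k.min()+280,k.max()+280) if len(k) else None)
E
```

```text
t54.70 tcp [583.  -84.1 287.8] xhead 87.5 yhead -2.5 tilt 0.1 F [-0.7  0.6 -0.2] w 85.7 gf 0.0 j7 -0.24
[-0.0035  0.0031  0.4324]
scene or ([311.3, 179.8], [308, 178, 7, 4, 10])
scene or ([328.0, 206.1], [326, 201, 5, 11, 42])
scene or ([309.4, 214.9], [307, 210, 6, 11, 57])
scene or ([289.0, 224.7], [286, 220, 7, 11, 66])
[[289.3909441  223.67652281]
 [309.82650149 214.27729627]
 [328.53759245 205.46505031]]
pred grip px [[317. 169.]
 [317. 195.]
 [317. 220.]]
140 None
148 None
156 None
164 None
172 (np.int64(310), np.int64(322))
180 (np.int64(310), np.int64(322))
188 (np.int64(310), np.int64(322))
196 (np.int64(310), np.int64(322))
```

All three hang seated, and the lever grip is right below at column 316. I descend and grip it.

{"method": "drive_tool", "body": {"plan": [0,0.002,0.12,0,-1,0,0.002,0.24,0,-1,0,0.002,0.34,0,-1,0,0.002,0.41,0,-1,0,0.002,0.432,0,-1,0,0.002,0.432,0,-1]}}

```text
clock: 55.45
tcp_pos: [583.4, -83.4, 159.0]
eef_rot: [-2.267, -2.174, 0.001]
contact_force: [-0.4, 0.5, 0.2]
width: 85.4
grasp_force: 0.0
```

{"method": "drive_tool", "body": {"plan": [0,0,0,0,1,0,0,0,0,1,0,0,0,0,1,0,0,0,0,1,0,0,0,0,1,0,0,0,0,1,0,0,0,0,1,0,0,0,0,1]}}

```text
clock: 56.25
tcp_pos: [583.6, -84.4, 159.8]
eef_rot: [-2.269, -2.173, 0.001]
contact_force: [-3.0, -0.1, 6.5]
width: 12.0
grasp_force: 58.5
```

{"method": "drive_tool", "body": {"plan": [0,-0.026,-0.023,0,1,0,-0.056,-0.041,0,1,0,-0.088,-0.052,0,1,0,-0.123,-0.056,0,1,0,-0.157,-0.054,0,1,0,-0.19,-0.045,0,1,0,-0.221,-0.029,0,1,0,-0.248,-0.007,0,1,0,-0.271,0.019,0,1,0,-0.287,0.05,0,1,0,-0.298,0.083,0,1,0,-0.301,0.112,0,1]}}

```text
clock: 57.45
tcp_pos: [493.9, -80.2, 126.8]
eef_rot: [2.268, 2.172, -0.0]
contact_force: [-2.9, 0.2, 5.3]
width: 11.5
grasp_force: 74.0
```

{"method": "drive_tool", "body": {"plan": [0,0,0.008,0,1,0,0,0.014,0,1,0,0,0.014,0,1]}}

```text
clock: 57.75
tcp_pos: [493.6, -80.2, 122.4]
eef_rot: [2.268, 2.173, -0.001]
contact_force: [-5.2, -0.1, 9.4]
width: 11.8
grasp_force: 74.8
```

{"method": "drive_tool", "body": {"plan": [0,0,0.005,0,1,0,0,0.01,0,1,0,0,0.01,0,1,0,0,0.01,0,1]}}

```text
clock: 58.15
tcp_pos: [493.4, -80.1, 118.8]
eef_rot: [-2.268, -2.173, 0.001]
contact_force: [-4.3, -0.4, 6.6]
width: 12.2
grasp_force: 75.6
```

{"method": "drive_tool", "body": {"plan": [0,0,0.005,0,1,0,0,0.01,0,1,0,0,0.01,0,1,0,0,0.01,0,1]}}

```text
clock: 58.55
tcp_pos: [493.5, -80.3, 118.2]
eef_rot: [2.268, 2.172, -0.004]
contact_force: [-14.0, 0.4, 32.2]
width: 11.7
grasp_force: 78.4
```

```bash
python3 - <<'E'
from h import *
shot('w17');im0=optics.capture('scene');old=cv2.imread('pics/scene0.png')[:,:,::-1]
def red(im):
    h=cv2.cvtColor(np.ascontiguousarray(im),cv2.COLOR_RGB2HSV);m=cv2.inRange(h,(0,150,90),(4,255,255))|cv2.inRange(h,(174,150,90),(180,255,255))
    return m
for im in(old,im0):
    m=red(im);print([ (x,np.where(m[175:240,x])[0].mean().round(2)+175) for x in range(270,346,15) if m[175:240,x].any()])
E
```

```text
t58.55 tcp [493.5 -80.3 118.2] xhead 87.5 yhead -2.5 tilt 0.2 F [-14.    0.4  32.2] w 11.7 gf 78.4 j7 -0.33
[(270, np.float64(222.5)), (285, np.float64(215.5)), (300, np.float64(209.0)), (315, np.float64(202.0)), (330, np.float64(196.0)), (345, np.float64(188.5))]
[(270, np.float64(225.0)), (285, np.float64(218.5)), (300, np.float64(212.0)), (315, np.float64(205.5)), (330, np.float64(198.0)), (345, np.float64(190.5))]
```

```bash
python3 - <<'E'
from h import *
a=fixed('scene')
for z in(165,169,173,177,181):
  q=proj(a,[[502-7+0.039*d,120+d,z] for d in(-100,0,100,140)]);q=q[np.argsort(q[:,0])];print(z,[np.interp(x,q[:,0],q[:,1]).round(1) for x in(285,300,315,330)])
im=optics.capture('scene')
for b in blobs(im,(3,170,110),(15,255,255),10):
  if b[0][1]<250 and 280<b[0][0]<345: print('or',b[:2])
E
```

```text
165 [np.float64(222.6), np.float64(215.7), np.float64(208.8), np.float64(201.9)]
169 [np.float64(221.5), np.float64(214.6), np.float64(207.7), np.float64(200.8)]
173 [np.float64(220.3), np.float64(213.5), np.float64(206.6), np.float64(199.8)]
177 [np.float64(219.2), np.float64(212.4), np.float64(205.5), np.float64(198.7)]
181 [np.float64(218.0), np.float64(211.2), np.float64(204.4), np.float64(197.7)]
or ([327.8, 205.8], [325, 201, 6, 11, 49])
or ([309.2, 214.5], [305, 209, 8, 12, 63])
or ([289.0, 224.4], [286, 219, 7, 12, 69])
```

{"method": "drive_tool", "body": {"plan": [0,0,0,0,-1,0,0,0,0,-1,0,0,0,0,-1,0,0,0,0,-1,0,0,0,0,-1,0,0,0,0,-1,0,0,-0.1,0,-1,0,0,-0.25,0,-1,0,0,-0.4,0,-1,0,0,-0.55,0,-1,0,0,-0.55,0,-1,0,0,-0.55,0,-1]}}

```text
clock: 59.9
tcp_pos: [494.4, -80.7, 281.4]
eef_rot: [2.268, 2.171, 0.001]
contact_force: [0.7, -0.7, -0.3]
width: 85.5
grasp_force: 0.0
```

```bash
python3 - <<'E'
from h import *
shot('w18');im=optics.capture('scene')
h=cv2.cvtColor(im,cv2.COLOR_RGB2HSV);m=cv2.inRange(h,(0,150,90),(4,255,255))|cv2.inRange(h,(174,150,90),(180,255,255))
print([(x,np.where(m[175:240,x])[0].mean().round(2)+175) for x in range(270,346,15) if m[175:240,x].any()])
for b in blobs(im,(3,170,110),(15,255,255),10):
  if b[0][1]<250 and 280<b[0][0]<345: print('or',b[:2])
for b in blobs(im,(105,150,60),(128,255,255),10): print('blue',b[:2])
print('dry pred',proj(fixed('scene'),[478,441,120]))
c=wrist();w=optics.capture('wrist');h=cv2.cvtColor(w,cv2.COLOR_RGB2HSV);m=cv2.inRange(h,(0,150,90),(4,255,255))|cv2.inRange(h,(174,150,90),(180,255,255))
k=np.argwhere(m[0:150]);print('bar cols near rows',[(r,m[r].nonzero()[0][[0,-1]].tolist()) for r in(20,60,100) if m[r].any()])
print('pred bar z173',proj(c,[[497,-20,173],[499,40,173],[501,90,173]]).round(1),'z188',proj(c,[[497,-20,188]]).round(1))
E
```

```text
t59.90 tcp [494.4 -80.7 281.4] xhead 87.5 yhead -2.5 tilt 0.1 F [ 0.7 -0.7 -0.3] w 85.5 gf 0.0 j7 -0.14
[(270, np.float64(225.0)), (285, np.float64(218.5)), (300, np.float64(212.0)), (315, np.float64(205.5)), (330, np.float64(198.5)), (345, np.float64(190.5))]
or ([327.8, 205.6], [325, 201, 6, 11, 47])
or ([309.3, 214.6], [305, 209, 8, 12, 63])
or ([289.0, 224.4], [286, 219, 7, 12, 68])
blue ([12.9, 113.3], [0, 97, 32, 34, 834])
blue ([227.2, 114.7], [224, 112, 6, 8, 29])
blue ([185.1, 199.6], [184, 194, 3, 12, 15])
blue ([232.6, 269.5], [229, 264, 9, 13, 83])
dry pred [[232.44596623 268.61506069]]
bar cols near rows [(20, [311, 321]), (60, [311, 320]), (100, [311, 320])]
pred bar z173 [[317.5 129.8]
 [317.1  63.1]
 [317.    1.1]] z188 [[317.7 130.1]]
```

```bash
python3 -c "
from plant import hand_in
print(hand_in())"
```

```text
the job is handed in; nothing more can be done
None
```

I handed the job in at 59.9 s of robot time: the dry carrier stands in the tray, all three wet carriers hang seated on their own pins, and the keeper is lowered onto its stop. The dish and mouse were not touched on purpose, and I did not check their positions afterwards.

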